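Clear the jammed sanding-block feeder

TASK

The sanding blocks are jammed at the low end of the feed chute. Swing the clear hood up and over until it stays open by itself, then nudge each jammed block back up its lane until it is out from under the keeper strips, lift it out and stand it flat on the floor of the blue tray with its ridge up. When every block is in the tray, shut the hood fully again, and leave the other things on the bench where they are.

Things in the scene. Friction and masses are not known exactly. Their poses are not given: they have to be found in the camera images.
- feeder: Three-lane feed chute, fixed on the bench: grey base plate 270 x 330 mm, green lane walls, aluminium beds. Origin: centre of the base's underside. x runs across the lanes, y up the lanes, z up. Lane centres at x = -85, 0, +85 mm. Beds slope up 0.14 rad towards +y, 60 mm above the bench at y = 0, from y = -94 to +138 mm, low stop at the top. Lane walls are 8 mm above the bed, 14 mm in the low part.
- keeper_end (a point): Point on the middle lane's bed where the keeper strips end, feeder y = -30 mm. Below it, down to y = -94 mm, dark steel strips (top 19 mm above the bed) overhang both edges of a block's base in each lane, leaving a 36 mm slot for its ridge. A block lifts out only when the low end of its base is above this line; a jammed block's low end is about 60 mm below it.
- shoe_mid (a point): Middle lane's small red sprung shoe, feeder y = -78 mm; each lane has one. It presses sideways with about 5 N on the base of a jammed block, so about 5 to 12 N along the lane shifts the block. Once shifted, a block stays where it is left on the slope. The hood's hinge posts stand at feeder y = -172 mm, x = +-138 mm, 135 mm high.
- hood (a joint): Angle of the clear hood (yellow frame) over the lanes' low end: 0 = shut, level; grows as it is lifted about its hinge, which runs along the feeder's x; stop at 2.0 rad, leaning away from the lanes. A tension spring on its side and its weight pull it shut below about 1.35 rad and hold it open beyond about 1.5 rad. About 4 N at the handle bar lifts it.
- hood_hinge (a point): Point on the hood's hinge line, half-way along it, 130 mm above the bench, at feeder y = -170 mm.
- hood_bar (a point): Middle of the hood's handle bar: black round bar, 14 mm thick, 262 mm long along the feeder's x, 200 mm from the hinge line; at x = +-125 mm it meets the two yellow side arms. Shut, it is level with the hinge (130 mm high), with a 54 mm gap between the bar's middle and the clear panel.
- tray_in (a point): Centre of the inner floor of the blue output tray, fixed on the bench, floor 5 mm above the bench, inside 260 (its x) x 150 mm (its y), rim 35 mm above the bench.
- block_a_mid (a point): Centre (half-way up) of a sanding block: cork-coloured base 50 (x) x 110 (y) x 12 mm, pale wooden ridge on it 26 (x) x 70 (y) mm, top 48 mm above the underside. Its x is across, y along (towards the chute's high end at the start), z up out of the ridge. About 0.12 kg. May be absent.
- block_b_mid (a point): Centre (half-way up) of a sanding block: cork-coloured base 50 (x) x 110 (y) x 12 mm, mid-brown wooden ridge on it 26 (x) x 70 (y) mm, top 48 mm above the underside. Its x is across, y along (towards the chute's high end at the start), z up out of the ridge. About 0.12 kg. May be absent.
- block_c_mid (a point): Centre (half-way up) of a sanding block: cork-coloured base 50 (x) x 110 (y) x 12 mm, dark-brown wooden ridge on it 26 (x) x 70 (y) mm, top 48 mm above the underside. Its x is across, y along (towards the chute's high end at the start), z up out of the ridge. About 0.12 kg. May be absent.
- glue: Bystander, not to be disturbed: white glue bottle, 56 mm across, 160 mm tall. Origin at the centre of its underside.
- screwdriver: Bystander, not to be disturbed: screwdriver lying on the bench. Origin at the centre of its underside.
- discs: Bystander, not to be disturbed: red stack of sanding discs, 124 mm across, 24 mm high. Origin at the centre of its underside.
- screwbin: Bystander, not to be disturbed: small grey parts bin 120 x 90 x 60 mm. Origin at the centre of its underside.
- mallet: Bystander, not to be disturbed: wooden mallet lying on the bench, head 60 mm high. Origin at the centre of its underside.
- tin: Bystander, not to be disturbed: steel tin, 72 mm across, 100 mm tall. Origin at the centre of its underside.
- offcut: Bystander, not to be disturbed: dark wood offcut 140 x 45 x 18 mm. Origin at the centre of its underside.
Things that resemble listed ones, but are neither listed nor needed, are in the scene too. Leave any orange or red look-alike of the part that bears block_a_mid alone.

How it is judged:
By the outcome, as a careful person would: the job done as asked, in the order asked, and still so for the second after the job is handed in, with the robot touching nothing.
Of block_a, block_b, block_c only 2 to 3 are there at a start; the rules pass over those that are not, and their reading is None.
At some moment in a run one of block_a, block_b, block_c may be knocked a few centimetres aside while the robot is not near it.
Once in a run the grip may slacken for a moment while it holds something.
It also fails if it takes over 210 s, if anything falls off the work surface, if the arm or the gripper's body presses on something with over 40 N, if the wrist force passes 120 N, or if a joint passes its speed limit or range.

ROBOT

A 7-joint arm with a two-finger parallel gripper is mounted at the origin on the work surface. World frame = base frame: x ahead of the robot, y to its left, z up, the work surface at z = 0. Lengths are in m, angles in rad, forces in N, time in s.
With the tool pointing down it reaches from about 0.4 to 0.85 m from the base axis. Payload 6.9 kg.
Tool frame: the origin (TCP) lies at the very end of the fingers, on their centre line; the grasp point (between the pads) lies 19 mm behind it; z points along the fingers, x is the direction in which the jaws open and shut, and the axes are right-handed (so a half turn about z gives the same grasp; the last joint's range is limited). The gripper opens to 85 mm and grips with 20 to 120 N. Pads are 22 mm wide; open, the fingers measure 114 mm over their backs; the gripper's body (76 mm by 85 mm) begins 54 mm behind the grasp point. The pads swing forward as they close: fully open they stand 13 mm farther back than shut.
Start: joints at [-1.016, 0.507, -0.238, 1.5, 0.126, 1.149, -0.155], TCP at [0.272, 0.563, 0.231] pointing down, gripper open.
Joint ranges: [-3.08, 3.08], [-0.24, 2.05], [-1.43, 1.35], [0, 2.5], [-1.52, 4.66], [0.17, 1.96], [-2.89, 2.89]. Speed limits (rad/s): [2.39, 2.39, 3.14, 3.14, 3.14, 3.14, 3.14].

INTERFACE

Orientations are given as a rotation vector (axis times angle).
In Python, from bench import * gives the robot as it stands.
- The arm moves only by the tool send_rows, never from a script. Its argument "commands" is a list of rows, each a list of 3 entries, a list of its own where there are three numbers: the shift along the tool's x, y, z in mm, then the turn, a rotation vector about the tool's x, y, z in degrees, then the closure, from -1 (fully open) to 1 (shut), so that 0 is half open. A call has 1 to 12 rows; each row is the pose to reach, as a shift and turn from the pose measured when the call began, along the tool's axes at that moment; what a row does not reach only later rows make up. A row lasts 1/10 s, in which the tool goes at most 50 mm and 8.59 degrees, less where a joint would pass 70% of its speed; a pose out of reach is approached as far as the arm can. A call with a gripper value outside its range is refused whole. The fingers move at their own pace and stop on an object; "newtons" is the grip in N (left out, the last holds). Time passes only in rows, so rows that repeat a pose let the fingers close. It gives the time, the measured TCP pose, the force and the opening at its end, in the units of the state.
- sense(): the state, without advancing time (a new reading comes with each control period).
- capture(name): name is "scene" or "top" or "wrist"; returns (picture, depth): 384x512x3 uint8, red, green, blue; 384x512 float32, m along the optical axis (not along the pixel's ray), 0 where there is no reading.
- camera_model(name): a dict with "fx", "fy", "cx", "cy" (pixels), "world_from_camera" (4x4, takes a point from camera to world coordinates); the wrist camera has in their place "hand_eye" (4x4, takes a point from camera to tool coordinates, whose origin is the TCP and whose axes are the tool frame's). Camera axes: x right, y down, z forward; pixel columns grow to the right and rows downward; lengths in m; the calibration is good to about 2 mm. The wrist camera is an equidistant fisheye: a pixel r from the principal point sees the ray r / f radians off the axis. A picture is of the moment at which its call begins: read the wrist's pose just before it. camera_model takes no time and is no camera call.
- close_job(): hands the job in, once; it reports no verdict.
Trained networks look in the newest picture that a camera, given by its name, has taken for a name from the list of things; names that differ only in an ending like _2 or _b are one class to them, and where a whole thing is asked for, a point or a joint stands for the part that bears it (a point fixed in the world has none). Each returns a list of dicts, best first, with "p" (0 to 1); they miss things now and then, are a little off and sometimes report something else, mostly with a low value. They report only what shows in the picture. A call takes as long as a camera call. They do not tell look-alikes from the thing itself.
- look_for(camera, query): "position" ([column, row] in pixels, amid what is visible of it).
The state is a dict: "clock": time; "q": joint angles; "qvel": joint speeds; "joint_torque": joint torques, N m; "ee_pos": TCP position; "tcp_rot": TCP orientation; "contact_force": force on the tool from outside, world axes, zero at the start; "wrist_torque": the same for the moment, N m; "gripper_width": opening from 0.0 (shut) to 1.0 (fully open).
Only numpy, scipy, OpenCV 4.12 (cv2) and the standard library are available. Lean on these libraries where they do the work, as an engineer would, in place of code of your own. Each camera call takes 0.05 s, during which the arm holds its last target.

## Working session

There is one attempt and no reset: what is moved stays moved. The work goes in short steps, Python scripts to look and compute and a tool call to move; the robot and the scene stay as the last step left them, time stands still between calls to the robot, and variables do not carry over. Pictures are saved under pics/ and viewed, and the job is handed in when it is done.

Besides the shell and the picture viewer there is one more tool, called after "Emit:" as a command line: name --argument value ..., lists and objects as JSON in quotes. send_rows: Moves the arm, as the interface text tells. Its arguments: {"type":"object","properties":{"commands":{"type":"array","items":{"type":"array"}},"newtons":{"type":"number"}},"required":["commands"]}

```bash
mkdir -p pics && ls && cat > h.py <<'E'
from bench import *
import numpy as np, cv2
from scipy.spatial.transform import Rotation as R
def snap(cam,fn):
    im,d=capture(cam); cv2.imwrite('pics/'+fn+'.png',im[:,:,::-1]); np.save('pics/'+fn+'.npy',d); return im,d
def unproj(cam,d,u,v):
    m=camera_model(cam); z=d[int(round(v)),int(round(u))]
    p=np.array([(u-m['cx'])/m['fx']*z,(v-m['cy'])/m['fy']*z,z,1]); return (np.array(m['world_from_camera'])@p)[:3]
def cloud(cam,d):
    m=camera_model(cam); v,u=np.mgrid[0:d.shape[0],0:d.shape[1]]
    P=np.stack([(u-m['cx'])/m['fx']*d,(v-m['cy'])/m['fy']*d,d],-1); T=np.array(m['world_from_camera'])
    return P@T[:3,:3].T+T[:3,3]
def proj(cam,p):
    m=camera_model(cam); T=np.linalg.inv(np.array(m['world_from_camera'])); q=T[:3,:3]@np.array(p)+T[:3,3]
    return m['fx']*q[0]/q[2]+m['cx'],m['fy']*q[1]/q[2]+m['cy']
def rel(target,Rt=None):
    s=sense(); Rm=R.from_rotvec(s['tcp_rot']); dp=Rm.inv().apply(np.array(target)-np.array(s['ee_pos']))*1000
    out=[np.round(dp,1)]
    if Rt is not None: out.append(np.round((Rm.inv()*Rt).as_rotvec(degrees=True),2))
    return out
E
python3 - <<'E'
from h import *
for c in ['scene','top']:
    im,d=snap(c,c+'0')
    for n in ['feeder','hood','hood_bar','keeper_end','shoe_mid','tray_in','block_a_mid','hood_hinge']:
        r=look_for(c,n)
        print(c,n,[(np.round(x['position']),round(x['p'],2), np.round(unproj(c,d,*x['position']),3)) for x in r[:5]])
print(sense())
E
```

```text
pics
scene feeder [(array([242., 228.]), 0.91, array([ 0.612, -0.193,  0.133]))]
scene hood [(array([238., 218.]), 0.86, array([ 0.567, -0.165,  0.132])), (array([323., 149.]), 0.23, array([0.464, 0.48 , 0.068]))]
scene hood_bar [(array([236., 214.]), 0.67, array([ 0.546, -0.157,  0.131]))]
scene keeper_end [(array([242., 226.]), 0.63, array([ 0.604, -0.187,  0.132]))]
scene shoe_mid []
scene tray_in [(array([302., 182.]), 0.76, array([0.494, 0.283, 0.001])), (array([268., 232.]), 0.57, array([ 0.642, -0.108,  0.074]))]
scene block_a_mid [(array([268., 299.]), 0.89, array([ 0.804, -0.295,  0.047])), (array([144., 218.]), 0.8, array([ 0.231, -0.316,  0.047])), (array([254., 161.]), 0.66, array([0.24 , 0.261, 0.019])), (array([181., 206.]), 0.51, array([ 0.28 , -0.184,  0.048]))]
scene hood_hinge [(array([245., 225.]), 0.91, array([ 0.607, -0.176,  0.13 ]))]
top feeder [(array([299., 181.]), 0.65, array([ 0.542, -0.121,  0.129])), (array([307., 104.]), 0.25, array([ 0.819, -0.159,  0.026]))]
top hood [(array([316., 183.]), 0.64, array([ 0.537, -0.171,  0.134]))]
top hood_bar [(array([3
[... 724 characters left out ...]
078,  0.087]))]
{'clock': 0.9, 'q': array([-1.01548505,  0.50748493, -0.23760708,  1.50021149,  0.12568339,
        1.1488976 , -0.15479526]), 'qvel': array([ 0.00083683, -0.00033009, -0.00026262, -0.00018803, -0.00066089,
        0.00060087,  0.00118551]), 'joint_torque': array([-7.78082795e-04, -6.20363760e+01, -2.18521915e+00, -2.49973780e+01,
        1.38075117e-02,  1.79581304e-03,  1.27403530e-05]), 'ee_pos': array([0.27175448, 0.56280877, 0.2312806 ]), 'tcp_rot': array([-2.66091643e+00, -1.67005266e+00,  5.52195177e-05]), 'contact_force': array([-0.71195687,  0.18833377,  0.59080218]), 'wrist_torque': array([-0.0270152 , -0.00632314,  0.01490388]), 'gripper_width': 1.0029631969424697}
```

```bash
python3 - <<'E'
import cv2
for c in ['scene0','top0']:
    im=cv2.imread(f'pics/{c}.png'); cv2.imwrite(f'pics/{c}b.png',cv2.resize(im,(768,576),interpolation=cv2.INTER_CUBIC))
im=cv2.imread('pics/top0.png'); cv2.imwrite('pics/top0c.png',cv2.resize(im[90:260,210:400],None,fx=4,fy=3.5,interpolation=cv2.INTER_CUBIC)[:600])
E
```

```text
(no output)
```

View pics/scene0b.png

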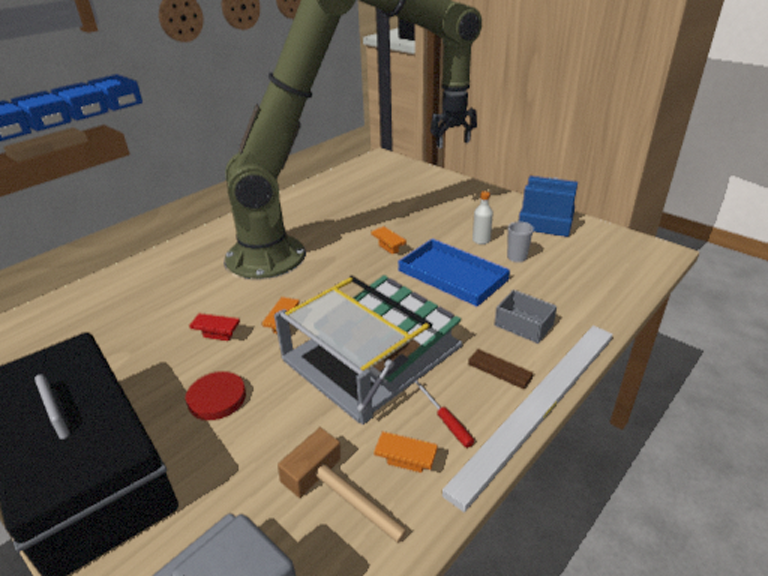

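View pics/top0b.png

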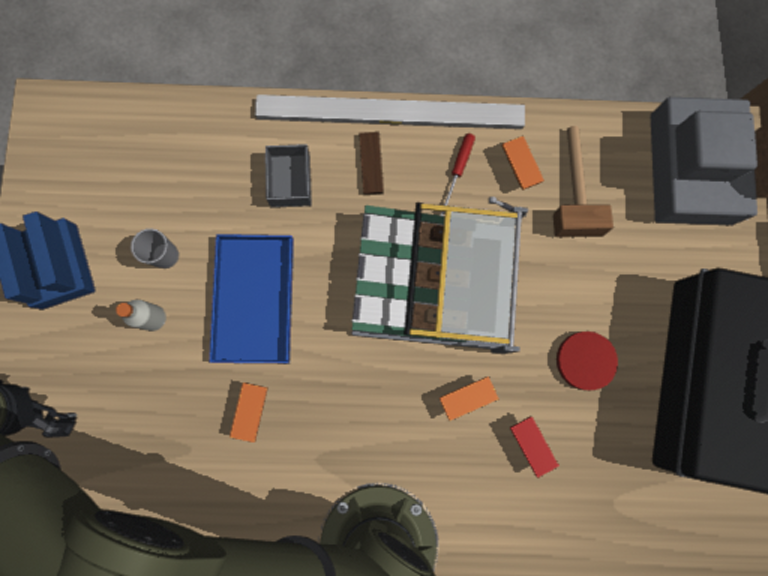

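View pics/top0c.png

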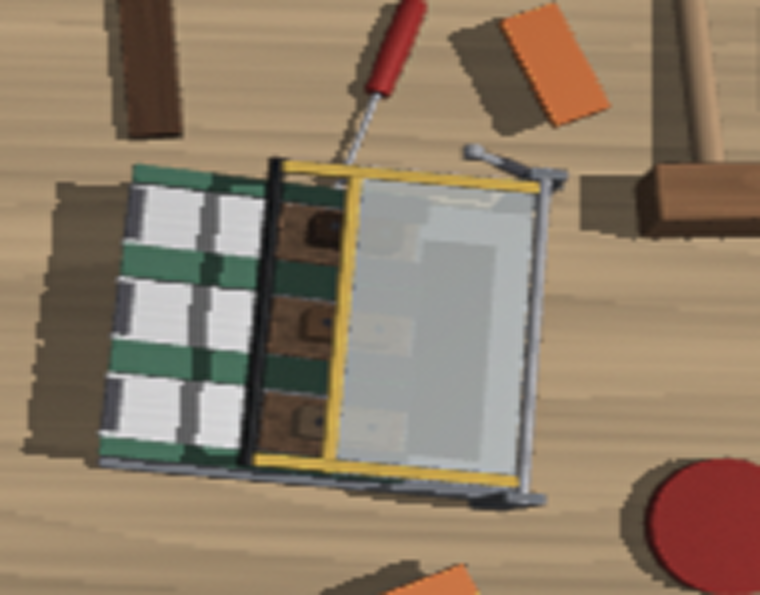

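The pictures show all three lanes occupied: brown ridges appear at about (220,125), (220,155) and (215,190) in half-size top pixels, between the bar and the panel. The orange and red look-alikes lie loose on the bench. Next I fit the feeder pose from depth.

```bash
python3 - <<'E'
from h import *
im=cv2.imread('pics/top0.png')[:,:,::-1].astype(int); d=np.load('pics/top0.npy'); P=cloud('top',d)
def fit(mask,name):
    p=P[mask]; c=p.mean(0); print(name,len(p),c.round(4)); 
    u,s,vt=np.linalg.svd(p[:,:2]-c[:2]); a=vt[0]; a=a*np.sign(a[0]); t=(p[:,:2]-c[:2])@a
    print(' dir',a.round(4),np.degrees(np.arctan2(a[1],a[0])).round(2),'ext',t.min().round(4),t.max().round(4),'mid',(c[:2]+a*(t.min()+t.max())/2).round(4)); 
roi=np.zeros(d.shape,bool); roi[125:240,225:360]=True
br=im.sum(2)
fit(roi&(br<75)&(P[...,2]>.12)&(P[...,2]<.15)&(np.arange(512)[None]<290),'bar')
yel=(im[...,0]>150)&(im[...,1]>110)&(im[...,2]<90)&roi
fit(yel,'yellow')
# blocks ridges tops, brown
for z0,z1 in [(.06,.075),(.075,.09),(.09,.11)]:
    m=roi&(P[...,2]>z0)&(P[...,2]<z1); print(z0,m.sum())
white=(im.min(2)>180)&roi
print('white z',P[white].mean(0), P[white].min(0),P[white].max(0))
A=np.c_[P[white][:,:2],np.ones(white.sum())]; print(np.linalg.lstsq(A,P[white][:,2],rcond=None)[0])
# base plate outline from z>0.005
# tray
blue=(im[...,2]>110)&(im[...,0]<60)&(np.arange(512)[None]<200)&(np.arange(512)[None]>130)
fit(blue&(P[...,2]>.025),'trayrim'); fit(blue&(P[...,2]<.012),'trayfloor')
pp=P[blue&(P[...,2]>.02)][:,:2].astype(np.float32); print(cv2.minAreaRect(pp))
E
```

```text
bar 69 [ 0.5493 -0.0473  0.1364]
 dir [ 0.9975 -0.07  ] -4.01 ext -0.1311 0.1242 mid [ 0.5459 -0.0471]
yellow 551 [ 0.5382 -0.1357  0.1368]
 dir [ 0.9979 -0.0654] -3.75 ext -0.2152 0.1352 mid [ 0.4983 -0.1331]
0.06 2258
0.075 1611
0.09 267
white z [0.5482735  0.00129598 0.07552441] [ 0.33326195 -0.24266308  0.05818558] [0.66498165 0.06161474 1.27826939]
[-0.15237802  0.18251704  0.1588327 ]
trayrim 352 [0.4823 0.276  0.0665]
 dir [0.9123 0.4096] 24.18 ext -0.2376 0.1591 mid [0.4465 0.2599]
trayfloor 3245 [0.4899 0.2913 0.0053]
 dir [0.9998 0.0191] 1.1 ext -0.1263 0.1308 mid [0.4922 0.2913]
((0.4824921488761902, 0.1938934475183487), (0.3539187014102936, 0.27205002307891846), 85.58963775634766)
```

```bash
cat >> h.py <<'E'
F0=np.array([0.544,-0.077,0.0]); FY=np.radians(-4.0)
def f2w(p,F0=None,yaw=None):
    F=globals()['F0'] if F0 is None else F0; y=FY if yaw is None else yaw
    c,s=np.cos(y),np.sin(y); p=np.asarray(p,float); return np.stack([F[0]+c*p[...,0]-s*p[...,1],F[1]+s*p[...,0]+c*p[...,1],F[2]+p[...,2]],-1)
def w2f(p):
    c,s=np.cos(FY),np.sin(FY); q=np.asarray(p,float)-F0; return np.stack([c*q[...,0]+s*q[...,1],-s*q[...,0]+c*q[...,1],q[...,2]],-1)
def bedz(y): return 0.060+np.tan(0.14)*y
E
cat > ov.py <<'E'
from h import *
import sys
def draw(cam,fn,out,crop,k):
    im=cv2.imread(f'pics/{fn}.png'); x0,y0,x1,y1=crop; im=cv2.resize(im[y0:y1,x0:x1],None,fx=k,fy=k,interpolation=cv2.INTER_CUBIC)
    def ln(a,b,c):
        pa,pb=[tuple(int(round(k*(v-o+.5))) for v,o in zip(proj(cam,f2w(np.array(q)/1000)),(x0,y0))) for q in (a,b)]
        cv2.line(im,pa,pb,c,1)
    z=12
    for a,b in [((-135,-165,0),(135,-165,0)),((135,-165,0),(135,165,0)),((135,165,0),(-135,165,0)),((-135,165,0),(-135,-165,0))]: ln(a,b,(0,0,255))
    ln((-131,30,130),(131,30,130),(255,255,0)); ln((-131,-170,130),(131,-170,130),(255,0,255))
    for x in (-85,0,85):
        zz=lambda y:1000*bedz(y/1000)
        for s in (-1,1): ln((x+25*s,-94,zz(-94)),(x+25*s,138,zz(138)),(255,0,0))
        ln((x-25,-30,zz(-30)),(x+25,-30,zz(-30)),(0,255,0)); ln((x-25,138,zz(138)),(x+25,138,zz(138)),(0,255,0))
    cv2.imwrite('pics/'+out,im)
if __name__=='__main__':
    draw('top','top0','ovt.png',(225,120,365,250),4); draw('scene','scene0','ovs.png',(170,170,330,290),4)
E
python3 ov.py
```

```text
(no output)
```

View pics/ovt.png

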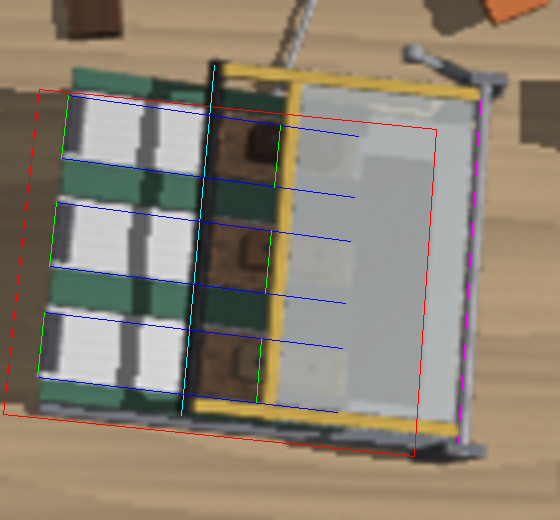

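View pics/ovs.png

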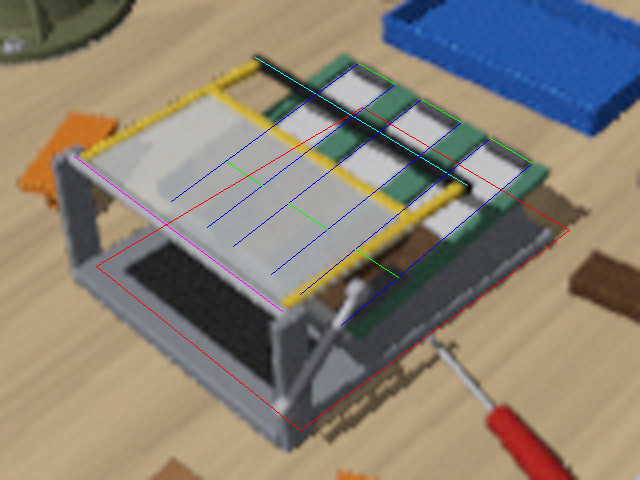

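```bash
sed -i 's/0.544,-0.077,0.0/0.544,-0.079,0.0/' h.py && cat >> h.py <<'E'
def tool(ang,tilt=0.0):
    "tool-down; tool x at feeder-frame angle ang(deg) from feeder x; tilt: tool z = -bed normal rotated about feeder x by tilt rad"
    fx=f2w([1,0,0])-F0; fy=f2w([0,1,0])-F0; ez=np.array([0,0,1.])
    Rx=R.from_rotvec(fx*tilt)
    x=Rx.apply(fx*np.cos(np.radians(ang))+fy*np.sin(np.radians(ang))); z=Rx.apply(-ez); y=np.cross(z,x)
    return R.from_matrix(np.c_[x,y,z])
E
python3 - <<'E'
from h import *
s=sense(); print(R.from_rotvec(s['tcp_rot']).as_matrix().round(3))
p=f2w([0,.03,.130]); print(p, rel([.272,.563,.36]))
for a in (90,-90,0,180): print(a, rel(p+[0,0,.2],tool(a)))
m=camera_model('wrist'); print(m)
E
```

```text
[[ 0.435  0.901 -0.   ]
 [ 0.901 -0.435 -0.   ]
 [-0.    -0.    -1.   ]]
[ 0.54609269 -0.04907308  0.13      ] [array([ 3.000e-01,  1.000e-01, -1.287e+02])]
90 [array([-431.7,  513.1,  -98.7]), array([ -0.  ,   0.  , -21.77])]
-90 [array([-431.7,  513.1,  -98.7]), array([  0.  ,   0.  , 158.23])]
0 [array([-431.7,  513.1,  -98.7]), array([-0.  ,  0.  , 68.23])]
180 [array([-431.7,  513.1,  -98.7]), array([  -0.  ,   -0.  , -111.77])]
{'fx': 297.3186396354542, 'fy': 297.3186396354542, 'cx': 252.80857131683334, 'cy': 193.88986797135505, 'hand_eye': array([[ 9.99999959e-01,  2.82189277e-04,  3.85483357e-05,
         7.27913644e-04],
       [-2.81789953e-04,  9.60633654e-01,  2.77818112e-01,
        -7.04884189e-02],
       [ 4.13664634e-05, -2.77818111e-01,  9.60633695e-01,
        -1.42385622e-01],
       [ 0.00000000e+00,  0.00000000e+00,  0.00000000e+00,
         1.00000000e+00]])}
```

Emit:
send_rows --commands '[[[0,0,-130],[0,0,0],0],[[0,0,-130],[0,0,0],0],[[0,0,-130],[0,0,0],0],[[-432,513,-130],[0,0,-21.8],0],[[-432,513,-130],[0,0,-21.8],0],[[-432,513,-130],[0,0,-21.8],0],[[-432,513,-130],[0,0,-21.8],0],[[-432,513,-130],[0,0,-21.8],0],[[-432,513,-130],[0,0,-21.8],0],[[-432,513,-130],[0,0,-21.8],0],[[-432,513,-130],[0,0,-21.8],0],[[-432,513,-130],[0,0,-21.8],0]]' --newtons 25

```text
clock: 2.1
ee_pos: [0.4561, 0.1502, 0.3617]
tcp_rot: [2.297, 2.143, 0.001]
contact_force: [0.9, 0.9, 0.1]
gripper_width: 0.501
```

```bash
python3 - <<'E'
from h import *
print(rel(f2w([0,.03,.13])+[0,0,.20],tool(90)))
E
```

```text
[array([-192.6,  103.5,   31.7]), array([ 0.05, -0.02,  0.04])]
```

Emit:
send_rows --commands '[[[-193,103,32],[0,0,0],0],[[-193,103,32],[0,0,0],0],[[-193,103,32],[0,0,0],0],[[-193,103,32],[0,0,0],0],[[-193,103,32],[0,0,0],0],[[-193,103,32],[0,0,0],0],[[-193,103,32],[0,0,0],0],[[-193,103,32],[0,0,0],0]]'

```text
clock: 2.9
ee_pos: [0.5453, -0.0479, 0.33]
tcp_rot: [2.295, 2.146, 0.003]
contact_force: [0.0, 0.6, 0.6]
gripper_width: 0.5
```

```bash
cat >> h.py <<'E'
def wproj(p,s):
    m=camera_model('wrist'); Rm=R.from_rotvec(s['tcp_rot']); t=Rm.inv().apply(np.asarray(p)-np.array(s['ee_pos']))
    H=np.linalg.inv(np.array(m['hand_eye'])); q=H[:3,:3]@t+H[:3,3]; th=np.arctan2(np.hypot(q[0],q[1]),q[2]); ph=np.arctan2(q[1],q[0])
    return m['cx']+m['fx']*th*np.cos(ph), m['cy']+m['fy']*th*np.sin(ph)
def wcloud(d,s):
    m=camera_model('wrist'); v,u=np.mgrid[0:d.shape[0],0:d.shape[1]]; du=u-m['cx']; dv=v-m['cy']; r=np.hypot(du,dv)+1e-9; th=r/m['fx']
    k=np.tan(np.minimum(th,1.5))/r; P=np.stack([du*k*d,dv*k*d,d],-1); H=np.array(m['hand_eye']); P=P@H[:3,:3].T+H[:3,3]
    return R.from_rotvec(s['tcp_rot']).apply(P.reshape(-1,3)).reshape(P.shape)+np.array(s['ee_pos'])
def wdraw(im,s,out,extra=()):
    im=cv2.resize(im[:,:,::-1],(768,576),interpolation=cv2.INTER_CUBIC)
    zz=lambda y:1000*bedz(y/1000)
    L=[((-131,30,130),(131,30,130),(255,255,0)),((-131,-170,130),(131,-170,130),(255,0,255))]
    for x in (-85,0,85):
        for sg in (-1,1): L.append(((x+25*sg,-94,zz(-94)),(x+25*sg,138,zz(138)),(255,0,0)))
        for y in (-30,138): L.append(((x-25,y,zz(y)),(x+25,y,zz(y)),(0,255,0)))
    L+=list(extra)
    for a,b,c in L:
        pts=[wproj(f2w((np.array(a)+(np.array(b)-np.array(a))*t)/1000),s) for t in np.linspace(0,1,15)]
        cv2.polylines(im,[np.array([((u+.5)*1.5,(v+.5)*1.5) for u,v in pts],np.int32)],False,c,1)
    cv2.imwrite('pics/'+out,im)
E
python3 - <<'E'
from h import *
s=sense(); im,d=snap('wrist','w1'); wdraw(im,s,'w1o.png'); print(s['ee_pos'],s['q'].round(2),look_for('wrist','hood_bar'))
E
```

```text
[ 0.54533592 -0.04789379  0.33002492] [ 0.06  0.31 -0.02  1.53  0.    1.29  1.54] [{'position': [160.1, 160.5], 'p': 0.72}, {'position': [198.4, 158.7], 'p': 0.29}]
```

View pics/w1o.png

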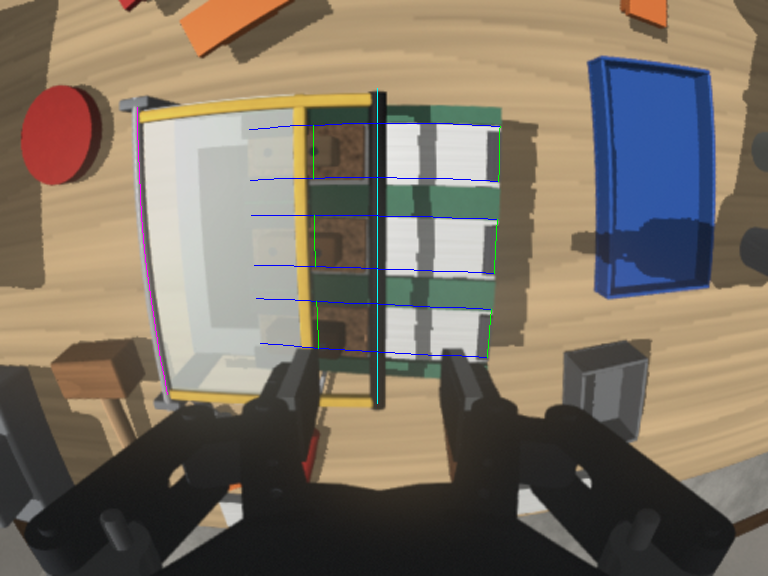

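The overlay fits the bar and the lanes in the wrist picture to about 2 mm (bar at x≈378, lanes at y≈150/240/330). Going down onto the bar.

Emit:
send_rows --commands '[[[-1,0,50],[0,0,0],0],[[-1,0,100],[0,0,0],0],[[-1,0,140],[0,0,0],0],[[-1,0,170],[0,0,0],0],[[-1,0,190],[0,0,0],0],[[-1,0,205],[0,0,0],0],[[-1,0,214],[0,0,0],0],[[-1,0,214],[0,0,0],0],[[-1,0,214],[0,0,0],0]]' --newtons 25

```text
clock: 3.9
ee_pos: [0.546, -0.0483, 0.1169]
tcp_rot: [2.293, 2.146, 0.004]
contact_force: [0.5, 0.7, -0.2]
gripper_width: 0.503
```

Emit:
send_rows --commands '[[[0,0,0],[0,0,0],0.7],[[0,0,0],[0,0,0],1],[[0,0,0],[0,0,0],1],[[0,0,0],[0,0,0],1],[[0,0,0],[0,0,0],1],[[0,0,0],[0,0,0],1],[[0,0,0],[0,0,0],1]]' --newtons 25

```text
clock: 4.6
ee_pos: [0.5466, -0.0495, 0.1179]
tcp_rot: [2.292, 2.143, 0.005]
contact_force: [-0.8, -3.4, 6.7]
gripper_width: 0.15
```

```bash
python3 - <<'E'
from h import *
s=sense(); im,d=snap('wrist','w2'); wdraw(im,s,'w2o.png'); print(s['ee_pos'],s['contact_force'],s['wrist_torque'],s['gripper_width']); 
p0=np.array(s['ee_pos']); h=f2w([0,-.17,.13]); 
Rm=R.from_rotvec(s['tcp_rot'])
f=w2f(p0); print('tcp in feeder',f)
# bar centre at y_f of tcp, z=.13
g=f-np.array([0,.03,.13]); g[1]=f[1]-.03
for a in np.arange(0,2.01,.1):
    b=np.array([0,-.17+.2*np.cos(a),.13+.2*np.sin(a)])
    t=f2w(b+g); print(round(a,2),(Rm.inv().apply(t-p0)*1000).round(0))
E
```

```text
[ 0.54659835 -0.04954814  0.11793615] [-0.80804411 -3.39765488  6.66645608] [-0.8556091   0.25861825  0.01640219] 0.15023187582005146
tcp in feeder [0.00053757 0.02956137 0.11793615]
0.0 [-0.  0.  0.]
0.1 [ -1.   0. -20.]
0.2 [ -4.   0. -40.]
0.3 [ -9.   0. -59.]
0.4 [-16.   0. -78.]
0.5 [-24.   0. -96.]
0.6 [ -35.    0. -113.]
0.7 [ -47.    0. -129.]
0.8 [ -61.    0. -143.]
0.9 [ -76.    0. -157.]
1.0 [ -92.    1. -168.]
1.1 [-109.    1. -178.]
1.2 [-128.    0. -186.]
1.3 [-147.    0. -193.]
1.4 [-166.    0. -197.]
1.5 [-186.    0. -199.]
1.6 [-206.    0. -200.]
1.7 [-226.    0. -198.]
1.8 [-245.    0. -195.]
1.9 [-265.    0. -189.]
2.0 [-283.    0. -182.]
```

View pics/w2o.png

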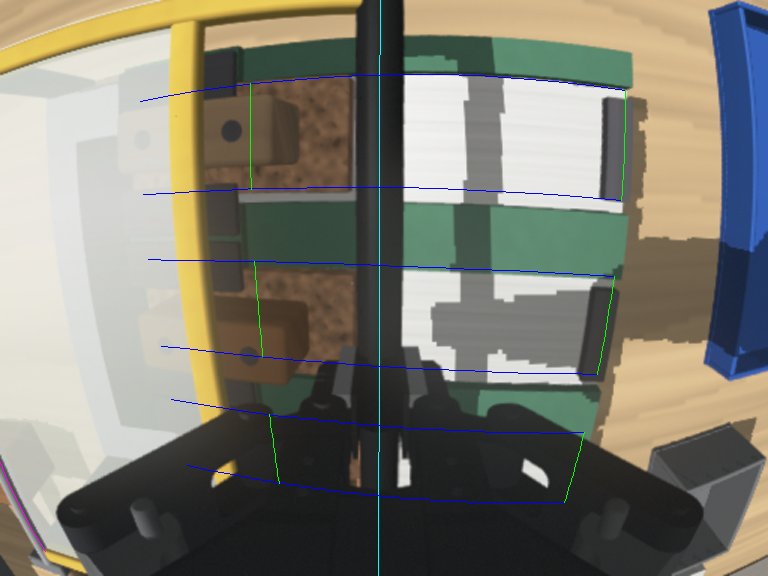

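Emit:
send_rows --commands '[[[-1,0,-20],[0,0,0],1],[[-4,0,-40],[0,0,0],1],[[-9,0,-59],[0,0,0],1],[[-16,0,-78],[0,0,0],1],[[-24,0,-96],[0,0,0],1],[[-35,0,-113],[0,0,0],1],[[-47,0,-129],[0,0,0],1],[[-61,0,-143],[0,0,0],1],[[-76,0,-157],[0,0,0],1],[[-76,0,-157],[0,0,0],1]]' --newtons 25

```text
clock: 5.65
ee_pos: [0.5418, -0.1229, 0.2782]
tcp_rot: [2.291, 2.144, 0.015]
contact_force: [-2.1, 9.9, 9.0]
gripper_width: 0.148
```

```bash
cat > arc.py <<'E'
from h import *
import sys
s=sense(); p0=np.array(s['ee_pos']); f=w2f(p0); Rm=R.from_rotvec(s['tcp_rot'])
print('feeder tcp',f.round(4),'F',s['contact_force'].round(1),s['wrist_torque'].round(2),'w',round(s['gripper_width'],3))
gz=-0.0121
a0=np.arctan2(f[2]-gz-.13,f[1]+.17); print('angle',a0, 'radius',np.hypot(f[2]-gz-.13,f[1]+.17))
for a in np.arange(float(sys.argv[1]),float(sys.argv[2])+.001,float(sys.argv[3])):
    t=f2w([0.0005,-.17+.2*np.cos(a),.13+.2*np.sin(a)+gz]); print(round(a,2),(Rm.inv().apply(t-p0)*1000).round(0))
E
python3 arc.py 1.0 2.0 .1
python3 -c "
from h import *
snap('scene','s1')"
```

```text
feeder tcp [ 0.0009 -0.0439  0.2782] F [-2.1  9.9  9. ] [ 2.26  0.33 -0.07] w 0.148
angle 0.9043732998668212 radius 0.20395403330287473
1.0 [-18.  -0.  -8.]
1.1 [-35.  -0. -18.]
1.2 [-53.  -0. -26.]
1.3 [-72.  -0. -33.]
1.4 [-92.  -0. -37.]
1.5 [-112.   -0.  -40.]
1.6 [-132.   -1.  -40.]
1.7 [-152.   -1.  -39.]
1.8 [-171.   -1.  -35.]
1.9 [-191.   -1.  -30.]
2.0 [-209.   -1.  -23.]
```

View pics/s1.png

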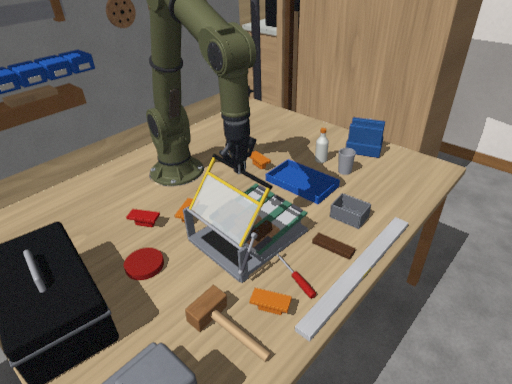

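Emit:
send_rows --commands '[[[-18,0,-9],[0,0,0],1],[[-35,0,-18],[0,0,0],1],[[-53,0,-26],[0,0,0],1],[[-72,0,-32],[0,0,0],1],[[-92,0,-36],[0,0,0],1],[[-112,0,-39],[0,0,0],1],[[-132,0,-39],[0,0,0],1],[[-152,0,-38],[0,0,0],1],[[-171,0,-34],[0,0,0],1],[[-187,0,-30],[0,0,0],1],[[-187,0,-30],[0,0,0],1]]' --newtons 25

```text
clock: 6.8
ee_pos: [0.5292, -0.3122, 0.3072]
tcp_rot: [2.292, 2.139, 0.013]
contact_force: [-2.4, -4.1, 6.0]
gripper_width: 0.148
```

```bash
python3 arc.py 1.9 2.0 .1
python3 -c "
from h import *
snap('scene','s2')"
```

```text
feeder tcp [ 0.0015 -0.2336  0.3072] F [-2.4 -4.1  6. ] [-0.59  0.26  0.04] w 0.148
angle 1.895198353757148 radius 0.19968030418693666
1.9 [-1. -1. -0.]
2.0 [-20.  -1.   7.]
```

View pics/s2.png

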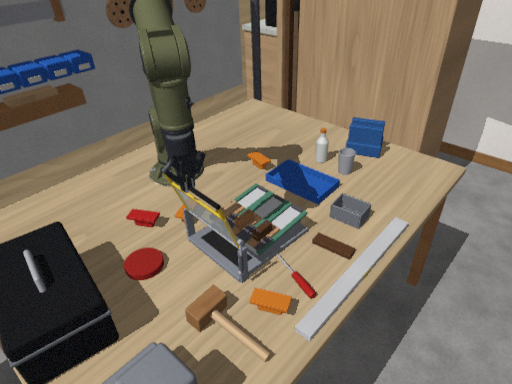

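Emit:
send_rows --commands '[[[-8,0,3],[0,0,0],1],[[-14,0,5],[0,0,0],1],[[-14,0,5],[0,0,0],0],[[-14,0,5],[0,0,0],0],[[-14,0,5],[0,0,0],0],[[-14,0,5],[0,0,0],0],[[-14,0,-30],[0,0,0],0],[[-14,0,-70],[0,0,0],0],[[-14,0,-110],[0,0,0],0],[[-14,0,-110],[0,0,0],0]]'

```text
clock: 7.85
ee_pos: [0.5284, -0.3259, 0.4237]
tcp_rot: [2.284, 2.134, 0.018]
contact_force: [0.6, -1.1, 0.0]
gripper_width: 0.5
```

```bash
python3 - <<'E'
from h import *
snap('scene','s3')
# look pose: above block area, tool x along feeder x
print(rel(f2w([0,-.05,.40]),tool(0)), sense()['q'].round(2))
E
```

```text
[array([197.1,  -1.1,  20.6]), array([ 0.72, -0.69, 90.12])] [ 0.49  0.42  0.06  1.14 -0.03  1.57  2.04]
```

View pics/s3.png

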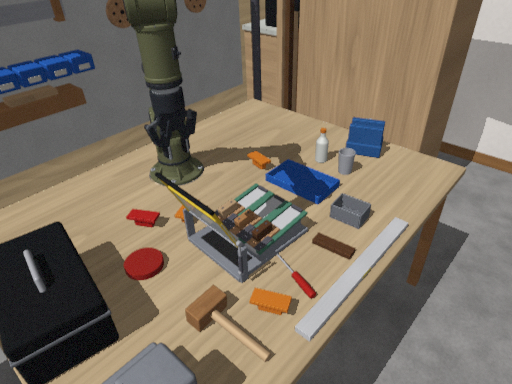

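Emit:
send_rows --commands '[[[50,0,0],[0,0,8.5],0],[[100,0,0],[0,0,17],0],[[150,0,10],[0,0,25],0],[[197,-1,20],[0.7,-0.7,90],0],[[197,-1,20],[0.7,-0.7,90],0],[[197,-1,20],[0.7,-0.7,90],0],[[197,-1,20],[0.7,-0.7,90],0],[[197,-1,20],[0.7,-0.7,90],0],[[197,-1,20],[0.7,-0.7,90],0],[[197,-1,20],[0.7,-0.7,90],0],[[197,-1,20],[0.7,-0.7,90],0],[[197,-1,20],[0.7,-0.7,90],0]]'

```text
clock: 9.1
ee_pos: [0.5403, -0.1285, 0.3996]
tcp_rot: [-3.14, 0.108, 0.003]
contact_force: [0.4, 1.1, -0.6]
gripper_width: 0.502
```

```bash
python3 - <<'E'
from h import *
s=sense(); im,d=snap('wrist','w3'); wdraw(im,s,'w3o.png'); print(s['ee_pos'],rel(f2w([0,-.05,.40]),tool(0)), look_for('wrist','block_a_mid'))
E
```

```text
[ 0.54032151 -0.12850273  0.39964626] [array([ 0.1,  0.4, -0.2]), array([0.  , 0.07, 0.28])] [{'position': [126.2, 189.2], 'p': 0.82}, {'position': [199.6, 143.3], 'p': 0.77}, {'position': [101.8, 255.7], 'p': 0.65}, {'position': [391.7, 225.0], 'p': 0.63}]
```

View pics/w3o.png

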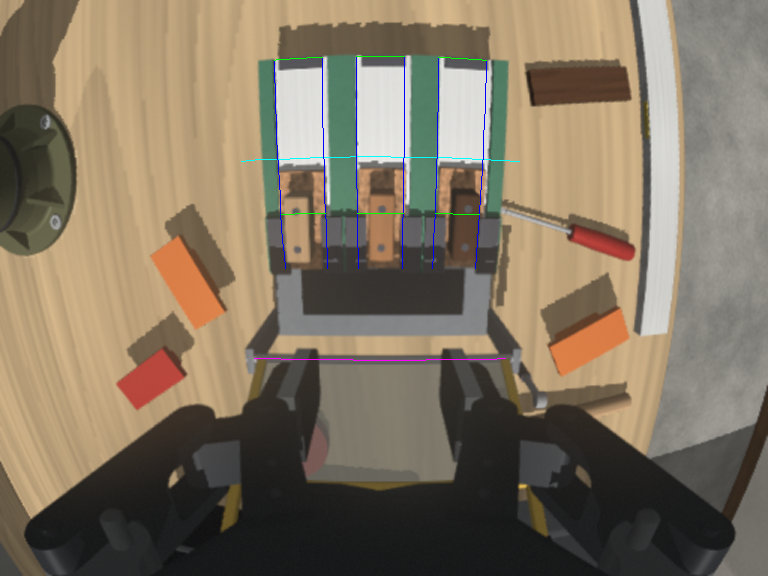

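Ridges in the wrist view: pale at (300,228), mid-brown at (381,225), dark-brown at (464,225). These are blocks a, b and c in lanes -85, 0 and +85. Orange at (187,282) and (588,342) and red at (150,378) are look-alikes on the bench. Now I measure the ridges from depth.

```bash
cat > ridges.py <<'E'
from h import *
def ridges(d,s,verbose=True):
    P=wcloud(d,s); f=w2f(P); out={}
    for n,x in zip('abc',(-.085,0,.085)):
        h=f[...,2]-bedz(f[...,1])
        m=(abs(f[...,0]-x)<.03)&(f[...,1]>-.16)&(f[...,1]<.13)&(h>.036)&(h<.06)&(d>0)
        q=f[m]
        if len(q)<20: out[n]=None; print(n,None); continue
        r=cv2.minAreaRect(q[:,:2].astype(np.float32)); q1=np.percentile(q,[1,99],axis=0)
        c=(q1[0]+q1[1])/2; cov=np.cov(q[:,:2].T); w,v=np.linalg.eigh(cov); a=v[:,1]*np.sign(v[1,1])
        out[n]=(c,np.degrees(np.arctan2(-a[0],a[1])))
        if verbose: print(n,len(q),'mid',(c*1000).round(1),'ext',((q1[1]-q1[0])*1000).round(1),'yaw',out[n][1].round(1),'h',np.median(h[m]).round(4))
    return out
E
python3 - <<'E'
from ridges import *
s=sense(); im,d=snap('wrist','w3b'); ridges(d,s)
im,d=snap('wrist','w3c'); 
m=camera_model('wrist')
im=cv2.imread('pics/w3b.png'); cv2.imwrite('pics/w3z.png',cv2.resize(im[100:195,170:345],None,fx=4.5,fy=4.5,interpolation=cv2.INTER_CUBIC))
E
```

```text
a 805 mid [-83.5 -40.7 100. ] ext [25.6 69.5 15.8] yaw -0.6 h 0.0487
b 793 mid [  0.9 -38.9 102.5] ext [25.4 67.9 10.9] yaw -0.4 h 0.0485
c 807 mid [ 86.1 -38.1  99.9] ext [25.7 69.5 16.6] yaw -0.2 h 0.0485
```

View pics/w3z.png

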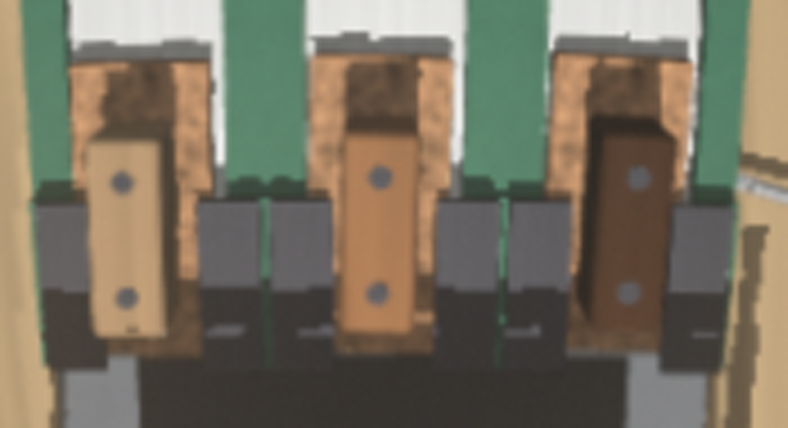

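```bash
cat >> ridges.py <<'E'
T14=0.14; NB=np.array([0,-np.sin(T14),np.cos(T14)]); UB=np.array([0,np.cos(T14),np.sin(T14)])
def tcp_for(c,depth=.024):  # c: ridge top mid feeder xy; 
    top=np.array([c[0],c[1],bedz(c[1])+.048/np.cos(T14)]); return top-NB*depth
E
cat > plan.py <<'E'
from ridges import *
import sys
x,y,yaw=float(sys.argv[1])/1000,float(sys.argv[2])/1000,float(sys.argv[3])
t=tcp_for((x,y)); print('tcp feeder',t, 'world',f2w(t))
Rt=tool(yaw,T14)
print('above',rel(f2w(t+NB*.08),Rt)); print('at',rel(f2w(t),Rt)); print('now', w2f(sense()['ee_pos']))
E
python3 plan.py -83.5 -39 -0.5
```

```text
tcp feeder [-0.0835     -0.03565097  0.07921313] world [ 0.45821652 -0.10873946  0.07921313]
above [array([-83.4,  -3.5, 241.9]), array([8.03, 0.01, 0.76])]
at [array([-83.3, -14.7, 321.1]), array([8.03, 0.01, 0.76])]
now [-4.81750430e-06 -4.99456980e-02  4.00299085e-01]
```

Emit:
send_rows --commands '[[[-40,0,40],[4,0,0.4],-0.2],[[-83,-3,80],[8,0,0.8],-0.2],[[-83,-3,130],[8,0,0.8],-0.2],[[-83,-3,180],[8,0,0.8],-0.2],[[-83,-3,215],[8,0,0.8],-0.2],[[-83,-3,242],[8,0,0.8],-0.2],[[-83,-3,242],[8,0,0.8],-0.2],[[-83,-3,242],[8,0,0.8],-0.2]]' --newtons 60

```text
clock: 10.1
ee_pos: [0.458, -0.1206, 0.1589]
tcp_rot: [-3.0, 0.118, -0.006]
contact_force: [-0.2, -0.5, 0.6]
gripper_width: 0.601
```

```bash
python3 plan.py -83.5 -39 -0.5; python3 - <<'E'
from ridges import *
s=sense(); im,d=snap('wrist','w4'); ridges(d,s); wdraw(im,s,'w4o.png')
E
```

```text
tcp feeder [-0.0835     -0.03565097  0.07921313] world [ 0.45821652 -0.10873946  0.07921313]
above [array([-0.7, -0.6,  0.6]), array([ 0.03,  0.01, -0.01])]
at [array([-0.7, -0.7, 80.6]), array([ 0.03,  0.01, -0.01])]
now [-0.08283803 -0.04754033  0.15892703]
a 3335 mid [-83.9 -40.3 102.5] ext [25.5 68.1 10.4] yaw -0.7 h 0.0488
b 3147 mid [  0.5 -39.   99.1] ext [25.4 68.  17.5] yaw -1.1 h 0.0486
c 2323 mid [ 85.2 -37.6  98.7] ext [25.5 67.8 18.5] yaw -1.0 h 0.0484
```

View pics/w4o.png

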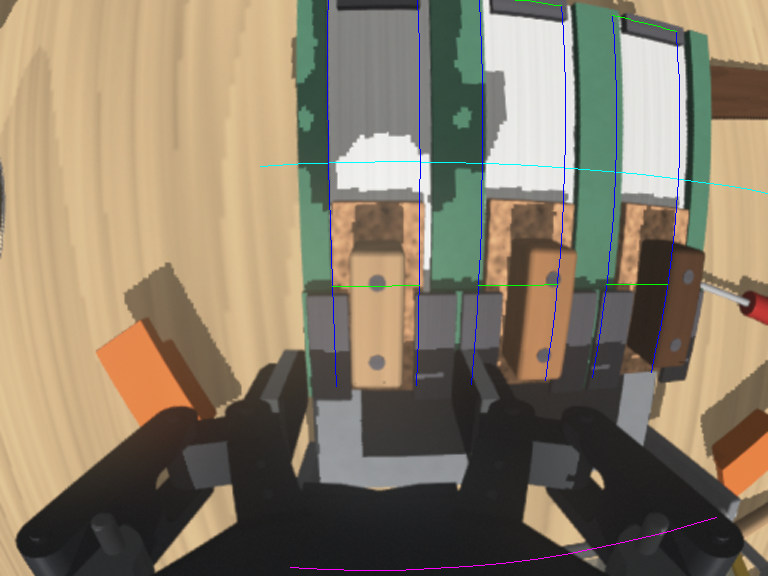

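Emit:
send_rows --commands '[[[-1,-1,40],[0,0,0.3],-0.2],[[-1,-1,65],[0,0,0.3],-0.2],[[-1,-1,80],[0,0,0.3],-0.2],[[-1,-1,80],[0,0,0.3],-0.2],[[-1,-1,80],[0,0,0.3],0.4],[[-1,-1,80],[0,0,0.3],1],[[-1,-1,80],[0,0,0.3],1],[[-1,-1,80],[0,0,0.3],1],[[-1,-1,80],[0,0,0.3],1],[[-1,-1,80],[0,0,0.3],1]]' --newtons 60

```text
clock: 11.15
ee_pos: [0.4591, -0.1093, 0.0823]
tcp_rot: [-3.0, 0.127, -0.012]
contact_force: [-2.7, -0.5, 5.4]
gripper_width: 0.289
```

```bash
cat > st.py <<'E'
from h import *
s=sense(); print('feeder tcp',(w2f(s['ee_pos'])*1000).round(1),'F',s['contact_force'].round(1),'M',s['wrist_torque'].round(2),'w',round(s['gripper_width'],3),'t',s['clock'])
E
python3 st.py
```

```text
feeder tcp [-82.6 -36.1  82.3] F [-2.7 -0.5  5.4] M [ 0.12  0.51 -0.18] w 0.289 t 11.15
```

Emit:
send_rows --commands '[[[0,-8,0],[0,0,0],1],[[0,-16,0],[0,0,0],1],[[0,-24,0],[0,0,0],1],[[0,-34,0],[0,0,0],1],[[0,-44,0],[0,0,0],1],[[0,-54,0],[0,0,0],1],[[0,-64,0],[0,0,0],1],[[0,-72,0],[0,0,0],1],[[0,-80,0],[0,0,0],1],[[0,-80,0],[0,0,0],1]]' --newtons 60

```text
clock: 12.15
ee_pos: [0.4661, -0.029, 0.0937]
tcp_rot: [-3.0, 0.125, -0.012]
contact_force: [0.5, 1.2, 1.3]
gripper_width: 0.288
```

```bash
python3 st.py; python3 -c "
from ridges import *
s=sense(); im,d=snap('wrist','w5'); ridges(d,s); wdraw(im,s,'w5o.png')"
```

```text
feeder tcp [-81.2  44.5  93.7] F [0.5 1.2 1.3] M [ 0.35 -0.21 -0.01] w 0.288 t 12.15
a 8192 mid [-81.   41.  115.7] ext [48.2 66.7 19.7] yaw -1.3 h 0.0483
b 65 mid [ -8.  -20.   98.2] ext [ 8.1 32.9 13.4] yaw -3.6 h 0.0401
c 1385 mid [ 85.4 -34.7 100.8] ext [25.5 64.3 14.6] yaw 13.5 h 0.048
```

View pics/w5o.png

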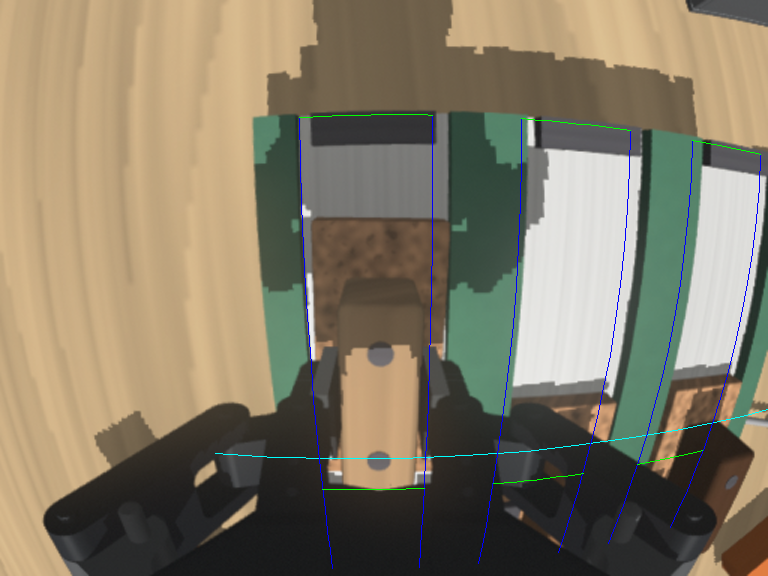

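Emit:
send_rows --commands '[[[0,0,-10],[0,0,0],1],[[0,0,-25],[0,0,0],1],[[0,0,-50],[0,0,0],1],[[0,0,-80],[0,0,0],1],[[0,0,-120],[0,0,0],1],[[0,0,-130],[0,0,0],1],[[0,0,-130],[0,0,0],1]]' --newtons 60

```text
clock: 12.9
ee_pos: [0.4649, -0.0481, 0.224]
tcp_rot: [-3.0, 0.126, -0.017]
contact_force: [-0.2, 0.4, -1.1]
gripper_width: 0.291
```

```bash
python3 st.py; python3 - <<'E'
from h import *
s=sense(); im,d=snap('wrist','w6'); snap('scene','s6'); wdraw(im,s,'w6o.png')
im,d=snap('top','t6'); im=im.astype(int)
P=cloud('top',d); blue=(im[...,2]>100)&(im[...,0]<70)&(im[...,1]<110)
cols=np.arange(512)[None]; blue&=(cols<200)&(cols>130)
fl=blue&(abs(P[...,2]-.005)<.006)
r=cv2.minAreaRect(P[fl][:,:2].astype(np.float32)); print('floor',fl.sum(),r, P[fl].mean(0))
q=P[fl]; 
for lo,hi,ax in [(.42,.56,1),(.24,.34,0)]:
    pass
im=cv2.imread('pics/t6.png'); cv2.imwrite('pics/t6z.png',cv2.resize(im[130:270,110:400],None,fx=2.7,fy=2.7,interpolation=cv2.INTER_CUBIC))
E
```

```text
feeder tcp [-81.1  25.3 224. ] F [-0.2  0.4 -1.1] M [-0.2   0.03  0.01] w 0.291 t 12.9
floor 2030 ((0.4921395182609558, 0.28240862488746643), (0.2603924572467804, 0.1474897861480713), 1.313296914100647) [0.49492377 0.28131889 0.00522028]
```

View pics/w6o.png

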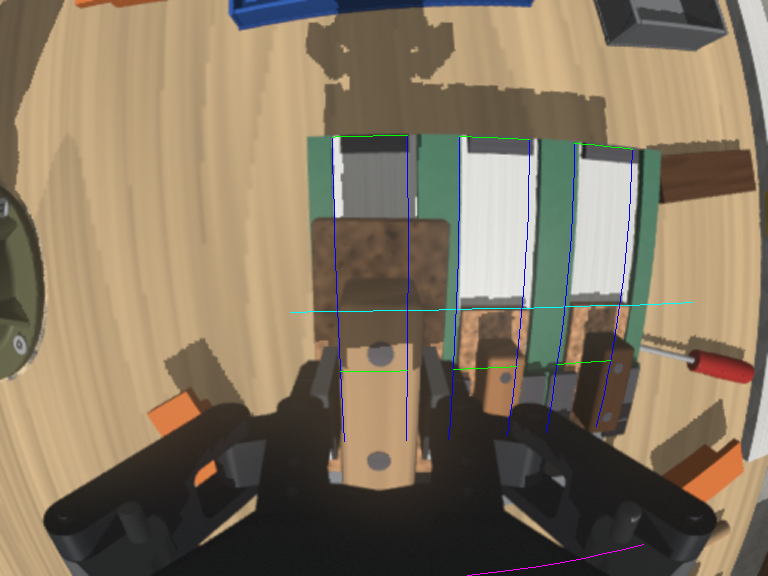

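View pics/t6z.png

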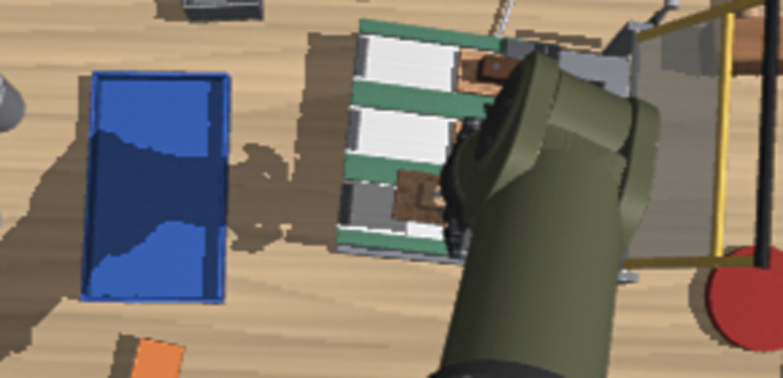

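```bash
python3 - <<'E'
from h import *
d=np.load('pics/top0.npy'); P=cloud('top',d); im=cv2.imread('pics/top0.png')[:,:,::-1].astype(int)
cols=np.arange(512)[None]
blue=(im[...,2]>im[...,0]+40)&(cols<200)&(cols>130)
ys,xs=np.nonzero(blue); h=cv2.convexHull(np.c_[xs,ys].astype(np.float32)); print(cv2.minAreaRect(h), cv2.approxPolyDP(h,4,True)[:,0])
m=camera_model('top'); W=np.array(m['world_from_camera'])
def ray(u,v,z):
    r=W[:3,:3]@np.array([(u-m['cx'])/m['fx'],(v-m['cy'])/m['fy'],1]); return W[:3,3]+r*(z-W[2,3])/r[2]
for u,v in cv2.approxPolyDP(h,4,True)[:,0]: print(u,v,ray(u,v,.035).round(4))
big=cv2.resize(cv2.imread('pics/top0.png')[140:260,120:215],None,fx=5,fy=5,interpolation=cv2.INTER_CUBIC)
for z,c,ex in [(.035,(0,255,255),0.004),(.005,(0,0,255),0)]:
  for yaw in (-1.5,):
    q=[]
    for sx,sy in [(-1,-1),(1,-1),(1,1),(-1,1)]:
        a=np.radians(yaw); x,y=sx*(.13+ex),sy*(.075+ex); p=[.492+np.cos(a)*x-np.sin(a)*y,.2824+np.sin(a)*x+np.cos(a)*y,z]
        u,v=proj('top',p); q.append([(u+.5-120)*5,(v+.5-140)*5])
    cv2.polylines(big,[np.array(q,np.int32)],True,c,1)
cv2.imwrite('pics/tray.png',big)
E
```

```text
((167.0966796875, 199.00311279296875), (52.424339294433594, 85.69735717773438), 1.8476102352142334) [[194. 157.]
 [191. 241.]
 [140. 241.]
 [145. 156.]]
194.0 157.0 [0.6254 0.2032 0.035 ]
191.0 241.0 [0.3601 0.1982 0.035 ]
140.0 241.0 [0.3554 0.3544 0.035 ]
145.0 156.0 [0.6233 0.3586 0.035 ]
```

View pics/tray.png

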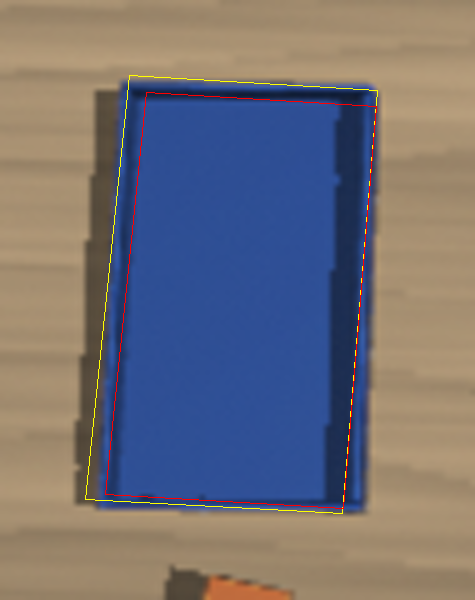

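```bash
cat > place.py <<'E'
from h import *
import sys
k=float(sys.argv[1])/1000; zt=float(sys.argv[2])/1000
a=np.radians(1.2); p=np.array([.4915+np.cos(a)*k,.280+np.sin(a)*k,zt]); Rt=tool(1.2+4.0)
print('world',p,rel(p,Rt), 'F',sense()['contact_force'].round(1),'w',sense()['gripper_width'])
E
python3 place.py -78 150
```

```text
world [0.41351711 0.27836649 0.15      ] [array([ -76.7, -307. ,  115.1]), array([-8.02, -0.41, -5.97])] F [-0.1  0.4 -1.7] w 0.2889728682325679
```

Emit:
send_rows --commands '[[[-10,-40,0],[-2,0,-1],1],[[-20,-80,10],[-5,0,-3],1],[[-30,-120,25],[-8,-0.4,-6],1],[[-40,-160,45],[-8,-0.4,-6],1],[[-50,-200,65],[-8,-0.4,-6],1],[[-62,-250,90],[-8,-0.4,-6],1],[[-77,-290,110],[-8,-0.4,-6],1],[[-77,-307,115],[-8,-0.4,-6],1],[[-77,-307,115],[-8,-0.4,-6],1],[[-77,-307,115],[-8,-0.4,-6],1]]' --newtons 60

```text
clock: 14.05
ee_pos: [0.4124, 0.2778, 0.1486]
tcp_rot: [3.139, 0.035, -0.004]
contact_force: [-0.2, -0.5, -1.1]
gripper_width: 0.289
```

```bash
python3 place.py -78 36; python3 -c "
from h import *
snap('wrist','w7')"
```

```text
world [0.41351711 0.27836649 0.036     ] [array([  1.4,  -0.7, 112.6]), array([0.12, 0.13, 0.09])] F [-0.2 -0.5 -1.1] w 0.289156260267699
```

View pics/w7.png

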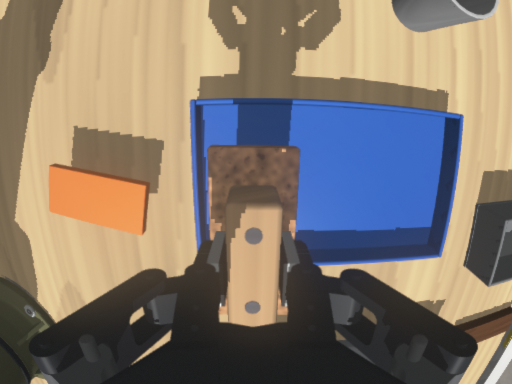

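Emit:
send_rows --commands '[[[1,-1,40],[0,0,0],1],[[1,-1,75],[0,0,0],1],[[1,-1,100],[0,0,0],1],[[1,-1,110],[0,0,0],1],[[1,-1,113],[0,0,0],1],[[1,-1,115],[0,0,0],1],[[1,-1,116],[0,0,0],1],[[1,-1,116],[0,0,0],1]]' --newtons 60

```text
clock: 14.9
ee_pos: [0.4142, 0.2781, 0.034]
tcp_rot: [3.141, 0.032, -0.0]
contact_force: [0.2, 1.1, -0.8]
gripper_width: 0.291
```

```bash
python3 st.py; python3 place.py -78 32
```

```text
feeder tcp [-154.4  347.2   34. ] F [ 0.2  1.1 -0.8] M [ 0.05 -0.01  0.05] w 0.291 t 14.9
world [0.41351711 0.27836649 0.032     ] [array([-0.7, -0.2,  2. ]), array([ 0.04,  0.  , -0.02])] F [ 0.2  1.1 -0.8] w 0.2912180643082682
```

Emit:
send_rows --commands '[[[0,0,2],[0,0,0],1],[[0,0,3],[0,0,0],1],[[0,0,3],[0,0,0],1]]'

```text
clock: 15.2
ee_pos: [0.4146, 0.2784, 0.0321]
tcp_rot: [-3.141, -0.032, -0.002]
contact_force: [-2.2, -1.2, 8.9]
gripper_width: 0.296
```

Contact with the floor. Release and retreat straight up.

Emit:
send_rows --commands '[[[0,0,0],[0,0,0],0],[[0,0,0],[0,0,0],-0.2],[[0,0,0],[0,0,0],-0.2],[[0,0,0],[0,0,0],-0.2],[[0,0,-30],[0,0,0],-0.2],[[0,0,-70],[0,0,0],-0.2],[[0,0,-120],[0,0,0],-0.2],[[0,0,-170],[0,0,0],-0.2],[[0,0,-210],[0,0,0],-0.2],[[0,0,-210],[0,0,0],-0.2]]'

```text
clock: 16.2
ee_pos: [0.4167, 0.2796, 0.2476]
tcp_rot: [-3.135, -0.032, -0.014]
contact_force: [0.1, 1.1, -0.6]
gripper_width: 0.601
```

```bash
python3 - <<'E'
from ridges import *
s=sense(); im,d=snap('wrist','w8'); 
P=wcloud(d,s); print(s['ee_pos'])
m=(abs(P[...,2]-.053)<.004)&(abs(P[...,0]-.414)<.05)&(abs(P[...,1]-.278)<.08); q=P[m]; print(m.sum(),q.mean(0),np.ptp(q,axis=0)); print(cv2.minAreaRect(q[:,:2].astype(np.float32)))
print('look pose',rel(f2w([0,-.03,.30]),tool(-.7,T14)))
E
```

```text
[0.41668289 0.27964775 0.24755101]
1275 [0.41416635 0.27629656 0.05247005] [0.02602326 0.06830156 0.00626543]
((0.41447117924690247, 0.2754702568054199), (0.02580007165670395, 0.068259097635746), 0.5224606394767761)
look pose [array([118.7, 390.3, -56.1]), array([ 7.78, -0.  ,  5.9 ])]
```

View pics/w8.png

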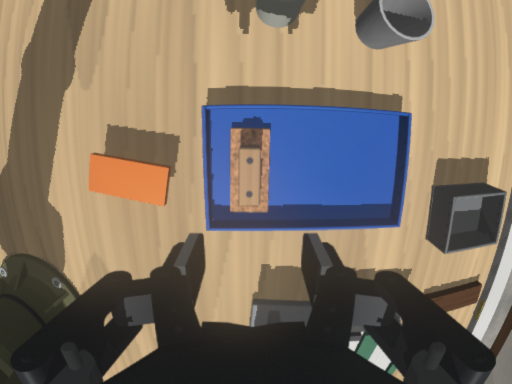

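Block a stands flat in the tray at (250,168), with its ridge top at z ≈ 52.5 mm as expected. On to block b in the middle lane.

Emit:
send_rows --commands '[[[15,50,-15],[1,0,1],-0.2],[[30,100,-30],[2,0,2],-0.2],[[45,150,-45],[4,0,3],-0.2],[[60,200,-56],[6,0,4],-0.2],[[76,250,-56],[7.8,0,6],-0.2],[[91,300,-56],[7.8,0,6],-0.2],[[106,350,-56],[7.8,0,6],-0.2],[[119,390,-56],[7.8,0,6],-0.2],[[119,390,-56],[7.8,0,6],-0.2],[[119,390,-56],[7.8,0,6],-0.2]]' --newtons 60

```text
clock: 17.25
ee_pos: [0.5419, -0.1114, 0.298]
tcp_rot: [-2.999, 0.134, -0.002]
contact_force: [0.5, 0.3, 0.5]
gripper_width: 0.601
```

```bash
python3 - <<'E'
from ridges import *
s=sense(); im,d=snap('wrist','w9'); o=ridges(d,s)
c,y=o['b']; t=tcp_for((c[0],-.039)); Rt=tool(-.7,T14); print('above',rel(f2w(t+NB*.06),Rt),'at',rel(f2w(t),Rt))
E
```

```text
a None
b 1252 mid [  1.3 -39.2 102.6] ext [25.5 69.2 10.4] yaw -1.1 h 0.0485
c 1269 mid [ 85.7 -37.7 100.1] ext [26.2 68.9 16. ] yaw -0.9 h 0.0486
above [array([  2.4,  36.3, 156.2]), array([-0.04,  0.14, -0.24])] at [array([  2.6,  36.3, 216.2]), array([-0.04,  0.14, -0.24])]
```

View pics/w9.png

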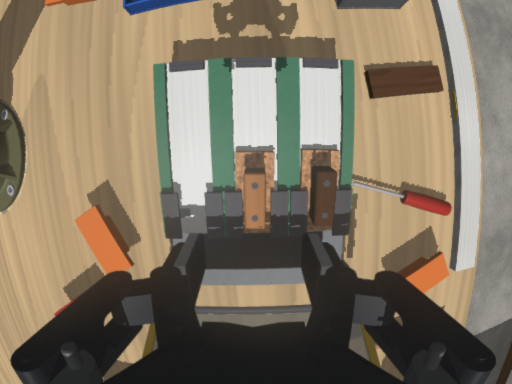

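Emit:
send_rows --commands '[[[2,20,40],[0,0,0],-0.2],[[2,36,80],[0,0.1,-0.2],-0.2],[[2,36,125],[0,0.1,-0.2],-0.2],[[2,36,156],[0,0.1,-0.2],-0.2],[[2,36,185],[0,0.1,-0.2],-0.2],[[2,36,205],[0,0.1,-0.2],-0.2],[[2,36,215],[0,0.1,-0.2],-0.2],[[2,36,215],[0,0.1,-0.2],-0.2],[[2,36,215],[0,0.1,-0.2],-0.2]]' --newtons 60

```text
clock: 18.2
ee_pos: [0.5426, -0.1138, 0.0811]
tcp_rot: [-2.998, 0.123, -0.006]
contact_force: [0.4, -0.4, 0.7]
gripper_width: 0.599
```

```bash
python3 st.py; python3 -c "
from h import *
print(rel(f2w([.0013,-.0357,.0795]),tool(-.7,.14))); snap('wrist','w10')"
```

```text
feeder tcp [  1.  -34.8  81.1] F [ 0.4 -0.4  0.7] M [-0.15 -0.01  0.05] w 0.599 t 18.2
[array([0.3, 1.1, 1.5]), array([-0.05,  0.01,  0.02])]
```

View pics/w10.png

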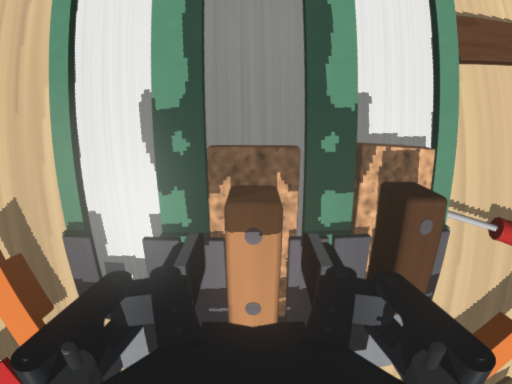

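Fingers straddle the middle ridge, with pads either side at (190,255) and (315,255). Grip it, then drag.

Emit:
send_rows --commands '[[[0,1,1],[0,0,0],0.4],[[0,1,1],[0,0,0],1],[[0,1,1],[0,0,0],1],[[0,1,1],[0,0,0],1],[[0,1,1],[0,0,0],1],[[0,1,1],[0,0,0],1]]' --newtons 60

```text
clock: 18.85
ee_pos: [0.5431, -0.1155, 0.0813]
tcp_rot: [-2.999, 0.125, -0.009]
contact_force: [-2.2, -1.2, 7.1]
gripper_width: 0.292
```

Emit:
send_rows --commands '[[[0,-8,0],[0,0,0],1],[[0,-16,0],[0,0,0],1],[[0,-24,0],[0,0,0],1],[[0,-34,0],[0,0,0],1],[[0,-44,0],[0,0,0],1],[[0,-54,0],[0,0,0],1],[[0,-64,0],[0,0,0],1],[[0,-72,0],[0,0,0],1],[[0,-80,0],[0,0,0],1],[[0,-80,0],[0,0,0],1]]' --newtons 60

```text
clock: 19.85
ee_pos: [0.5499, -0.0347, 0.0927]
tcp_rot: [-2.997, 0.122, -0.009]
contact_force: [0.6, 0.9, 1.4]
gripper_width: 0.29
```

```bash
python3 st.py; python3 -c "
from ridges import *
s=sense(); im,d=snap('wrist','w11'); ridges(d,s)"
```

```text
feeder tcp [ 2.8 44.6 92.7] F [0.6 0.9 1.4] M [ 0.44 -0.21  0.08] w 0.29 t 19.85
a None
b 8454 mid [  3.1  42.6 115.6] ext [48.  67.3 19.2] yaw -0.9 h 0.0483
c 55 mid [ 76.1 -19.1  98. ] ext [ 6.5 32.8 13.2] yaw -1.9 h 0.04
```

View pics/w11.png

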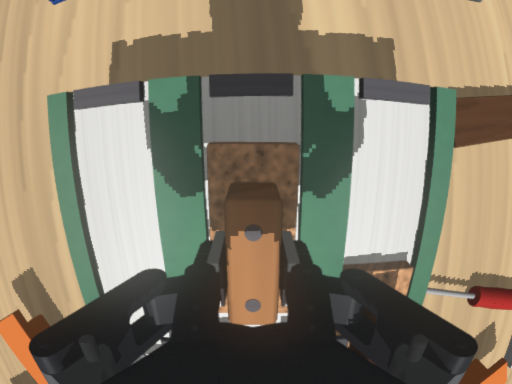

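The middle block is now up the lane, with its ridge at about (252,250) and clear of the strips. Lift.

Emit:
send_rows --commands '[[[0,0,-10],[0,0,0],1],[[0,0,-25],[0,0,0],1],[[0,0,-50],[0,0,0],1],[[0,0,-80],[0,0,0],1],[[0,0,-120],[0,0,0],1],[[0,0,-130],[0,0,0],1],[[0,0,-130],[0,0,0],1]]' --newtons 60

```text
clock: 20.6
ee_pos: [0.5489, -0.0541, 0.2232]
tcp_rot: [-2.997, 0.123, -0.014]
contact_force: [0.3, 0.3, -2.4]
gripper_width: 0.292
```

```bash
python3 place.py 0 150; python3 -c "
from h import *
snap('wrist','w12')"
```

```text
world [0.4915 0.28   0.15  ] [array([ -84.9, -314.6,  118.5]), array([-8.11, -0.63, -5.89])] F [ 0.3  0.3 -2.4] w 0.292440823952427
```

View pics/w12.png

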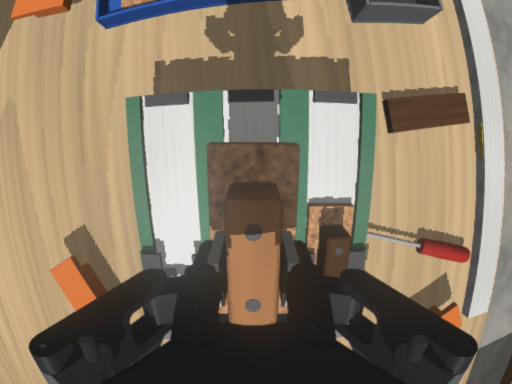

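Emit:
send_rows --commands '[[[-10,-40,0],[-2,0,-1],1],[[-20,-80,10],[-5,0,-3],1],[[-32,-120,25],[-8,-0.6,-6],1],[[-43,-160,45],[-8,-0.6,-6],1],[[-54,-200,65],[-8,-0.6,-6],1],[[-68,-250,90],[-8,-0.6,-6],1],[[-85,-295,110],[-8,-0.6,-6],1],[[-85,-316,118],[-8,-0.6,-6],1],[[-85,-316,118],[-8,-0.6,-6],1],[[-85,-316,118],[-8,-0.6,-6],1]]' --newtons 60

```text
clock: 21.65
ee_pos: [0.4888, 0.2822, 0.1473]
tcp_rot: [-3.141, -0.04, 0.009]
contact_force: [0.4, -1.0, -0.9]
gripper_width: 0.295
```

```bash
python3 place.py 0 34; python3 -c "
from h import *
snap('wrist','w13')"
```

```text
world [0.4915 0.28   0.034 ] [array([  3.3,   2.3, 113.3]), array([-0.01,  0.31,  0.27])] F [ 0.4 -1.  -0.9] w 0.2946836403163447
```

View pics/w13.png

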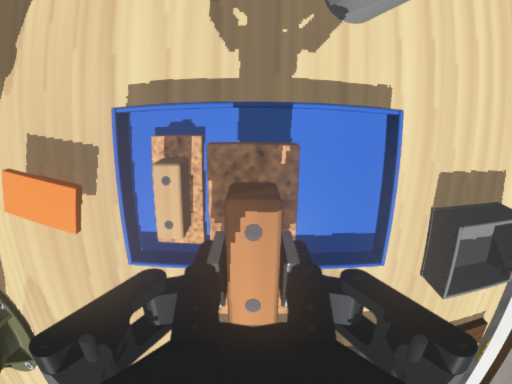

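Emit:
send_rows --commands '[[[3,2,40],[0,0.3,0.3],1],[[3,2,75],[0,0.3,0.3],1],[[3,2,100],[0,0.3,0.3],1],[[3,2,110],[0,0.3,0.3],1],[[3,2,114],[0,0.3,0.3],1],[[3,2,116],[0,0.3,0.3],1],[[3,2,116],[0,0.3,0.3],1]]' --newtons 60

```text
clock: 22.4
ee_pos: [0.4929, 0.279, 0.0329]
tcp_rot: [-3.14, -0.028, -0.004]
contact_force: [-0.0, 1.1, -1.2]
gripper_width: 0.288
```

Emit:
send_rows --commands '[[[0,0,1],[0,0,0],1],[[0,0,2],[0,0,0],1],[[0,0,2],[0,0,0],1]]'

```text
clock: 22.7
ee_pos: [0.493, 0.2792, 0.0314]
tcp_rot: [-3.14, -0.028, -0.005]
contact_force: [-0.1, -0.5, -1.4]
gripper_width: 0.29
```

Emit:
send_rows --commands '[[[0,0,1],[0,0,0],1],[[0,0,2],[0,0,0],1],[[0,0,2],[0,0,0],1]]'

```text
clock: 23.0
ee_pos: [0.493, 0.279, 0.031]
tcp_rot: [-3.139, -0.027, -0.005]
contact_force: [-4.5, -2.8, 14.2]
gripper_width: 0.291
```

Emit:
send_rows --commands '[[[0,0,-1],[0,0,0],0],[[0,0,-1],[0,0,0],-0.2],[[0,0,-1],[0,0,0],-0.2],[[0,0,-1],[0,0,0],-0.2],[[0,0,-30],[0,0,0],-0.2],[[0,0,-70],[0,0,0],-0.2],[[0,0,-120],[0,0,0],-0.2],[[0,0,-170],[0,0,0],-0.2],[[0,0,-210],[0,0,0],-0.2],[[0,0,-210],[0,0,0],-0.2]]'

```text
clock: 24.0
ee_pos: [0.495, 0.2794, 0.2467]
tcp_rot: [-3.134, -0.027, -0.019]
contact_force: [-0.1, 0.1, -1.0]
gripper_width: 0.602
```

```bash
python3 - <<'E'
from ridges import *
s=sense(); im,d=snap('wrist','w14'); P=wcloud(d,s)
for x in (.414,.492):
    m=(abs(P[...,2]-.053)<.004)&(abs(P[...,0]-x)<.035)&(abs(P[...,1]-.278)<.08); q=P[m]; print(m.sum(),q.mean(0).round(4),np.ptp(q,axis=0).round(4))
print('look pose',rel(f2w([.05,-.03,.30]),tool(-.7,T14)))
E
```

```text
1197 [0.4154 0.2758 0.0525] [0.0269 0.07   0.0058]
1270 [0.4928 0.279  0.0526] [0.0254 0.0683 0.0064]
look pose [array([ 91.8, 392.8, -57.7]), array([ 7.69, -0.15,  5.72])]
```

View pics/w14.png

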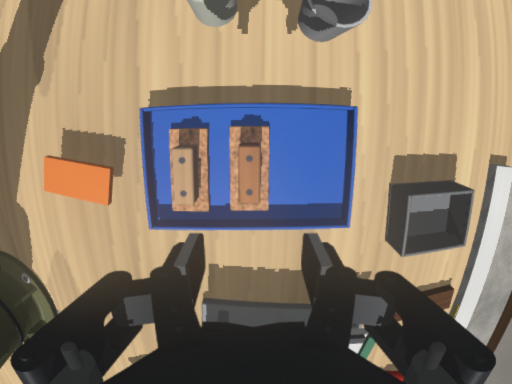

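Blocks a (190,170) and b (250,168) stand flat in the tray. Now block c.

Emit:
send_rows --commands '[[[12,50,-15],[1,0,1],-0.2],[[23,100,-30],[2,0,2],-0.2],[[35,150,-45],[4,0,3],-0.2],[[46,200,-57],[6,0,4],-0.2],[[58,250,-57],[7.7,0,5.7],-0.2],[[70,300,-57],[7.7,0,5.7],-0.2],[[82,350,-57],[7.7,0,5.7],-0.2],[[92,393,-57],[7.7,0,5.7],-0.2],[[92,393,-57],[7.7,0,5.7],-0.2],[[92,393,-57],[7.7,0,5.7],-0.2]]' --newtons 60

```text
clock: 25.05
ee_pos: [0.5915, -0.1153, 0.2971]
tcp_rot: [-2.999, 0.13, -0.006]
contact_force: [0.1, 1.5, -0.0]
gripper_width: 0.597
```

```bash
python3 - <<'E'
from ridges import *
s=sense(); im,d=snap('wrist','w15'); o=ridges(d,s)
c,y=o['c']; t=tcp_for((c[0],-.0385)); Rt=tool(-.7,T14); print('above',rel(f2w(t+NB*.06),Rt),'at',rel(f2w(t),Rt))
E
```

```text
a None
b None
c 1278 mid [ 86.  -38.1 100.4] ext [26.2 68.  15.2] yaw -0.9 h 0.0485
above [array([ 36.6,  35. , 155.4]), array([-0.06,  0.  , -0.08])] at [array([ 36.6,  35. , 215.4]), array([-0.06,  0.  , -0.08])]
```

View pics/w15.png

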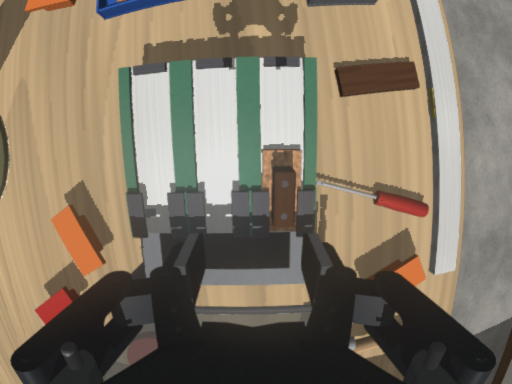

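Emit:
send_rows --commands '[[[20,20,40],[0,0,0],-0.2],[[37,35,80],[0,0,0],-0.2],[[37,35,125],[0,0,0],-0.2],[[37,35,156],[0,0,0],-0.2],[[37,35,185],[0,0,0],-0.2],[[37,35,205],[0,0,0],-0.2],[[37,35,215],[0,0,0],-0.2],[[37,35,215],[0,0,0],-0.2],[[37,35,215],[0,0,0],-0.2]]' --newtons 60

```text
clock: 26.0
ee_pos: [0.6282, -0.1194, 0.0805]
tcp_rot: [-2.998, 0.124, -0.007]
contact_force: [0.0, 0.1, 1.4]
gripper_width: 0.6
```

```bash
python3 st.py; python3 -c "
from h import *
snap('wrist','w16')"
```

```text
feeder tcp [ 86.8 -34.4  80.5] F [0.  0.1 1.4] M [-0.17 -0.01  0.05] w 0.6 t 26.0
```

View pics/w16.png

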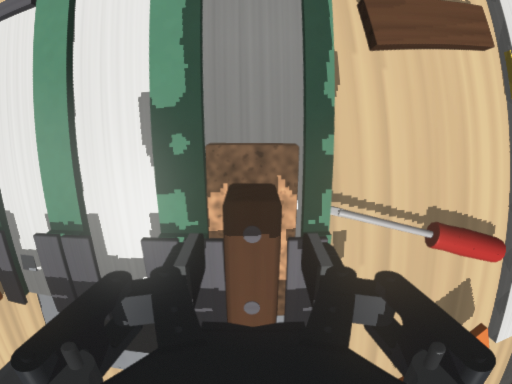

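Emit:
send_rows --commands '[[[0,1,1],[0,0,0],0.4],[[0,1,1],[0,0,0],1],[[0,1,1],[0,0,0],1],[[0,1,1],[0,0,0],1],[[0,1,1],[0,0,0],1],[[0,1,1],[0,0,0],1]]' --newtons 60

```text
clock: 26.65
ee_pos: [0.6284, -0.1213, 0.081]
tcp_rot: [-2.998, 0.126, -0.01]
contact_force: [-2.8, -0.3, 6.2]
gripper_width: 0.289
```

Emit:
send_rows --commands '[[[0,-8,0],[0,0,0],1],[[0,-16,0],[0,0,0],1],[[0,-24,0],[0,0,0],1],[[0,-34,0],[0,0,0],1],[[0,-44,0],[0,0,0],1],[[0,-54,0],[0,0,0],1],[[0,-64,0],[0,0,0],1],[[0,-72,0],[0,0,0],1],[[0,-80,0],[0,0,0],1],[[0,-80,0],[0,0,0],1]]' --newtons 60

```text
clock: 27.65
ee_pos: [0.6353, -0.0404, 0.0925]
tcp_rot: [-2.997, 0.123, -0.01]
contact_force: [0.7, -0.4, 0.4]
gripper_width: 0.293
```

```bash
python3 st.py; python3 -c "
from ridges import *
s=sense(); im,d=snap('wrist','w17'); ridges(d,s)"
```

```text
feeder tcp [88.4 44.8 92.5] F [ 0.7 -0.4  0.4] M [ 0.17 -0.05  0.08] w 0.293 t 27.65
a None
b None
c 8577 mid [ 88.7  43.7 115.6] ext [48.1 68.  19.1] yaw -1.2 h 0.0482
```

View pics/w17.png

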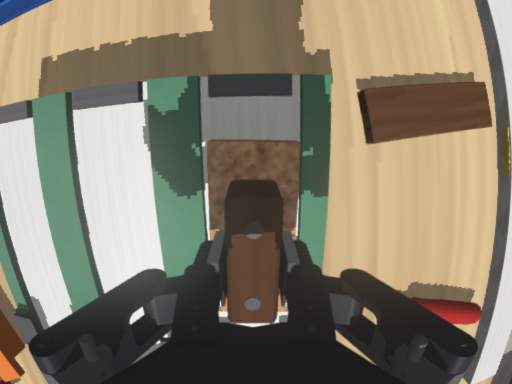

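Block c is clear of the keeper strips. Lift.

Emit:
send_rows --commands '[[[0,0,-10],[0,0,0],1],[[0,0,-25],[0,0,0],1],[[0,0,-50],[0,0,0],1],[[0,0,-80],[0,0,0],1],[[0,0,-120],[0,0,0],1],[[0,0,-130],[0,0,0],1],[[0,0,-130],[0,0,0],1]]' --newtons 60

```text
clock: 28.4
ee_pos: [0.6344, -0.061, 0.2242]
tcp_rot: [-2.998, 0.125, -0.018]
contact_force: [-0.0, -0.8, -1.5]
gripper_width: 0.293
```

```bash
python3 place.py 78 150; python3 -c "
from h import *
snap('wrist','w18')"
```

```text
world [0.56948289 0.28163351 0.15      ] [array([ -93.9, -322.3,  120.1]), array([-8.05, -0.77, -5.98])] F [-0.  -0.8 -1.5] w 0.2925001063483972
```

View pics/w18.png

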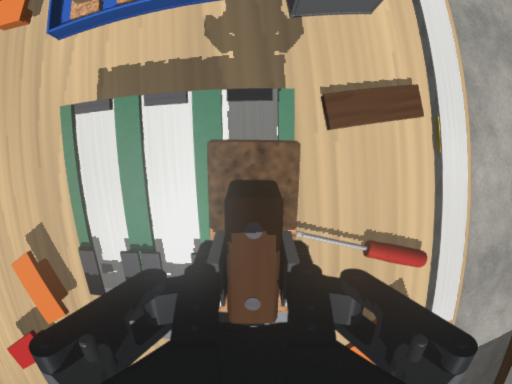

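Emit:
send_rows --commands '[[[-10,-40,0],[-2,0,-1],1],[[-20,-80,10],[-5,0,-3],1],[[-32,-120,25],[-8,-0.7,-6],1],[[-46,-160,45],[-8,-0.7,-6],1],[[-58,-200,65],[-8,-0.7,-6],1],[[-72,-250,90],[-8,-0.7,-6],1],[[-92,-300,110],[-8,-0.7,-6],1],[[-93,-322,119],[-8,-0.7,-6],1],[[-93,-322,119],[-8,-0.7,-6],1],[[-93,-322,119],[-8,-0.7,-6],1]]' --newtons 60

```text
clock: 29.45
ee_pos: [0.5674, 0.2829, 0.1473]
tcp_rot: [3.141, 0.039, -0.008]
contact_force: [0.9, -0.3, -1.0]
gripper_width: 0.289
```

```bash
python3 place.py 78 33; python3 -c "
from h import *
snap('wrist','w19')"
```

```text
world [0.56948289 0.28163351 0.033     ] [array([  2.7,   1.4, 114.3]), array([-0.  ,  0.31,  0.21])] F [ 0.9 -0.3 -1. ] w 0.2885075544161182
```

View pics/w19.png

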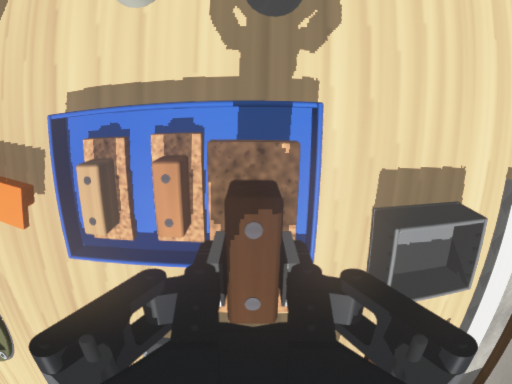

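Emit:
send_rows --commands '[[[2,1,40],[0,0.3,0.2],1],[[2,1,75],[0,0.3,0.2],1],[[2,1,100],[0,0.3,0.2],1],[[2,1,110],[0,0.3,0.2],1],[[2,1,114],[0,0.3,0.2],1],[[2,1,116],[0,0.3,0.2],1],[[2,1,117],[0,0.3,0.2],1],[[2,1,117],[0,0.3,0.2],1]]' --newtons 60

```text
clock: 30.3
ee_pos: [0.5706, 0.2804, 0.0322]
tcp_rot: [-3.141, -0.029, -0.005]
contact_force: [-0.1, 1.1, -1.3]
gripper_width: 0.294
```

Emit:
send_rows --commands '[[[0,0,1],[0,0,0],1],[[0,0,2],[0,0,0],1],[[0,0,2],[0,0,0],1]]'

```text
clock: 30.6
ee_pos: [0.571, 0.2805, 0.0308]
tcp_rot: [-3.14, -0.029, -0.006]
contact_force: [-0.4, 0.2, 1.7]
gripper_width: 0.293
```

Emit:
send_rows --commands '[[[0,0,1],[0,0,0],1],[[0,0,1],[0,0,0],1],[[0,0,0],[0,0,0],0],[[0,0,0],[0,0,0],-0.2],[[0,0,0],[0,0,0],-0.2],[[0,0,0],[0,0,0],-0.2],[[0,0,-30],[0,0,0],-0.2],[[0,0,-70],[0,0,0],-0.2],[[0,0,-120],[0,0,0],-0.2],[[0,0,-170],[0,0,0],-0.2],[[0,0,-220],[0,0,0],-0.2],[[0,0,-220],[0,0,0],-0.2]]'

```text
clock: 31.8
ee_pos: [0.5734, 0.2806, 0.2585]
tcp_rot: [-3.135, -0.028, -0.024]
contact_force: [0.7, -0.4, 0.5]
gripper_width: 0.6
```

```bash
python3 - <<'E'
from ridges import *
s=sense(); im,d=snap('wrist','w20'); P=wcloud(d,s)
for x in (.414,.492,.570):
    m=(abs(P[...,2]-.053)<.004)&(abs(P[...,0]-x)<.035)&(abs(P[...,1]-.278)<.08); q=P[m]; print(m.sum(),q.mean(0).round(4),np.ptp(q,axis=0).round(4))
b=f2w([0,-.17+.2*np.cos(2.0),.13+.2*np.sin(2.0)]); print('bar open',b)
print('to above bar',rel(b+[0,0,.12],tool(90)), s['q'].round(2))
snap('scene','s20')
E
```

```text
993 [0.4161 0.2757 0.0524] [0.0269 0.0703 0.006 ]
1128 [0.4939 0.2788 0.0525] [0.0265 0.0676 0.0062]
1219 [0.5707 0.2812 0.0525] [0.0262 0.068  0.0064]
bar open [ 0.52633561 -0.33161251  0.31185949]
to above bar [array([ -54.9,  610.4, -180.4]), array([  0.25,  -0.67, -84.95])] [-0.78  0.54  0.49  1.44 -0.26  1.21 -0.24]
```

View pics/w20.png

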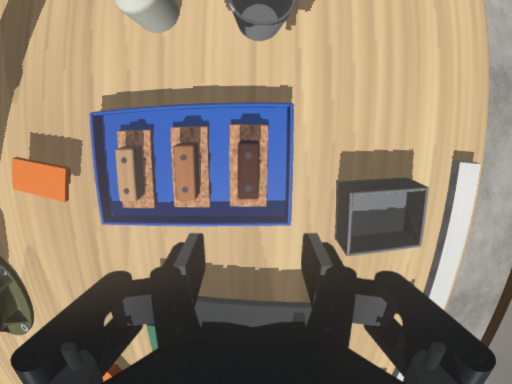

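View pics/s20.png

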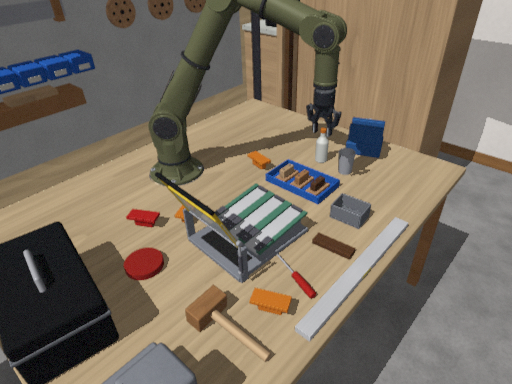

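All three stand in the tray, ridges up. Now back to the hood bar: up first, then across, at about 0.43 m.

Emit:
send_rows --commands '[[[0,0,-50],[0,0,0],0],[[0,0,-100],[0,0,0],0],[[-5,50,-150],[0,0,-8],0],[[-10,100,-180],[0,0,-16],0],[[-14,150,-180],[0,0,-24],0],[[-18,200,-180],[0,0,-32],0],[[-23,250,-180],[0,0,-40],0],[[-28,300,-180],[0,0,-48],0],[[-32,350,-180],[0,0,-56],0],[[-36,400,-180],[0,0,-64],0],[[-40,450,-180],[0,0,-72],0],[[-45,500,-180],[0,0,-80],0]]' --newtons 25

```text
clock: 33.1
ee_pos: [0.5364, -0.1818, 0.4284]
tcp_rot: [-2.392, -2.034, -0.008]
contact_force: [0.5, 0.2, -0.2]
gripper_width: 0.5
```

```bash
python3 - <<'E'
from h import *
b=f2w([0,-.17+.2*np.cos(2.0),.13+.2*np.sin(2.0)])
print('to above bar',rel(b+[0,0,.12],tool(90)), sense()['q'].round(2))
E
```

```text
to above bar [array([-149.5,   14.1,   -4.1]), array([ 0.14, -0.25, -5.25])] [ 0.07  0.34  0.35  1.26 -0.12  1.56  1.81]
```

Emit:
send_rows --commands '[[[-50,5,-4],[0,0,-3],0],[[-100,10,-4],[0,0,-5],0],[[-149,14,-4],[0,0,-5.3],0],[[-149,14,-4],[0,0,-5.3],0],[[-149,14,-4],[0,0,-5.3],0],[[-149,14,-4],[0,0,-5.3],0]]'

```text
clock: 33.7
ee_pos: [0.5269, -0.3298, 0.4303]
tcp_rot: [-2.292, -2.143, -0.008]
contact_force: [-0.2, 1.5, -0.2]
gripper_width: 0.499
```

```bash
python3 - <<'E'
from h import *
s=sense(); im,d=snap('wrist','w21'); a=2.0
ex=[((-131,-170+200*np.cos(a),130+200*np.sin(a)),(131,-170+200*np.cos(a),130+200*np.sin(a)),(0,0,255))]
wdraw(im,s,'w21o.png',ex); P=w2f(wcloud(d,s))
m=(abs(P[...,0])<.1)&(abs(P[...,1]+.25)<.06)&(P[...,2]>.27)&(P[...,2]<.34); q=P[m]
dark=im.astype(int).sum(2)[m]<110; q=q[dark]; print(len(q),np.median(q,0),np.percentile(q,[2,98],axis=0))
print(w2f(s['ee_pos']))
E
```

```text
93 [-0.09125617 -0.24918503  0.31679482] [[-0.09932921 -0.25091796  0.31471995]
 [-0.07837789 -0.24747019  0.31872573]]
[ 4.02671970e-04 -2.51364375e-01  4.30272137e-01]
```

View pics/w21o.png

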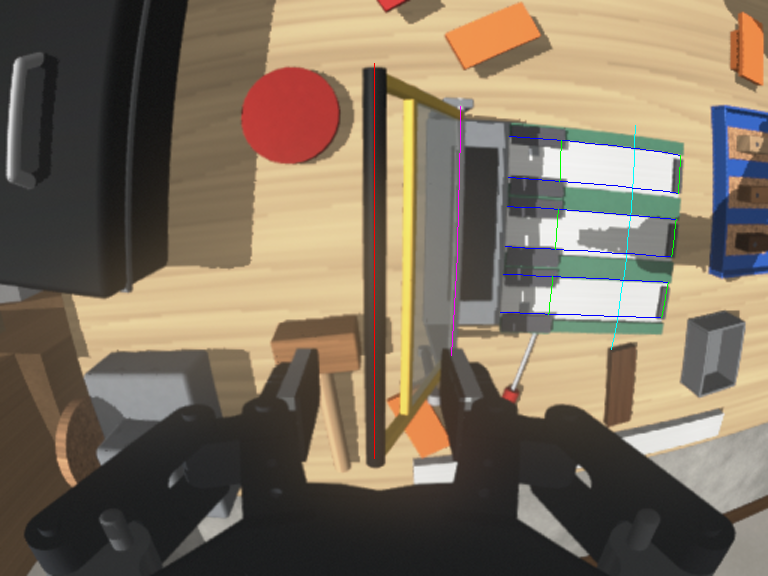

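Emit:
send_rows --commands '[[[-2,0,40],[0,0,0],0],[[-2,0,80],[0,0,0],0],[[-2,0,110],[0,0,0],0],[[-2,0,125],[0,0,0],0],[[-2,0,131],[0,0,0],0],[[-2,0,131],[0,0,0],0],[[-2,0,131],[0,0,0],0.6],[[-2,0,131],[0,0,0],1],[[-2,0,131],[0,0,0],1],[[-2,0,131],[0,0,0],1],[[-2,0,131],[0,0,0],1],[[-2,0,131],[0,0,0],1]]' --newtons 25

```text
clock: 34.95
ee_pos: [0.5277, -0.3318, 0.301]
tcp_rot: [2.294, 2.145, 0.009]
contact_force: [2.3, -4.0, 5.3]
gripper_width: 0.154
```

```bash
python3 - <<'E'
from h import *
s=sense(); print(w2f(s['ee_pos']).round(4),s['contact_force'].round(1),s['gripper_width'])
E
sed -i 's/reversed//' arc.py; python3 - <<'E'
from h import *
s=sense(); p0=np.array(s['ee_pos']); f=w2f(p0); Rm=R.from_rotvec(s['tcp_rot'])
b0=np.array([f[0],-.17+.2*np.cos(2.0),.13+.2*np.sin(2.0)]); g=f-b0; print('offset',g)
for a in np.arange(1.9,-.01,-.1):
    t=f2w(np.array([f[0],-.17+.2*np.cos(a),.13+.2*np.sin(a)])+g); print(round(a,2),(Rm.inv().apply(t-p0)*1000).round(0), t[2].round(3))
E
```

```text
[ 0.0013 -0.2533  0.301 ] [ 2.3 -4.   5.3] 0.1538608961992416
offset [ 0.00000000e+00 -5.96221402e-05 -1.09051007e-02]
1.9 [19.  0. -7.] 0.308
1.8 [ 38.   0. -13.] 0.314
1.7 [ 58.   0. -16.] 0.317
1.6 [ 77.   0. -18.] 0.319
1.5 [ 97.   0. -17.] 0.319
1.4 [117.   0. -15.] 0.316
1.3 [137.   0. -10.] 0.312
1.2 [156.   0.  -4.] 0.306
1.1 [174.   0.   4.] 0.297
1.0 [191.   0.  14.] 0.287
0.9 [207.   0.  26.] 0.276
0.8 [222.   0.  39.] 0.263
0.7 [236.   0.  54.] 0.248
0.6 [248.   0.  70.] 0.232
0.5 [258.   0.  87.] 0.215
0.4 [267.   0. 105.] 0.197
0.3 [274.   0. 124.] 0.178
0.2 [279.   0. 143.] 0.159
0.1 [282.   0. 163.] 0.139
-0.0 [283.   0. 183.] 0.119
```

Emit:
send_rows --commands '[[[19,0,-7],[0,0,0],1],[[38,0,-13],[0,0,0],1],[[58,0,-16],[0,0,0],1],[[77,0,-18],[0,0,0],1],[[97,0,-17],[0,0,0],1],[[117,0,-15],[0,0,0],1],[[137,0,-10],[0,0,0],1],[[156,0,-4],[0,0,0],1],[[174,0,4],[0,0,0],1],[[191,0,14],[0,0,0],1],[[207,0,26],[0,0,0],1],[[207,0,26],[0,0,0],1]]' --newtons 25

```text
clock: 36.15
ee_pos: [0.5416, -0.1215, 0.2737]
tcp_rot: [-2.288, -2.148, -0.008]
contact_force: [2.5, 2.2, 0.6]
gripper_width: 0.153
```

```bash
sed -i 's/gz=-0.0121/gz=-0.0109/' arc.py && python3 arc.py 0 0.8 .1; python3 -c "
from h import *
snap('scene','s22')"
```

```text
feeder tcp [ 0.0006 -0.0426  0.2737] F [2.5 2.2 0.6] [ 0.47 -0.42 -0.01] w 0.153
angle 0.88141021930848 radius 0.20029564958800777
0.0 [ 72.   0. 155.]
0.1 [ 71.   0. 135.]
0.2 [ 68.   0. 115.]
0.3 [63.  0. 96.]
0.4 [56.  0. 77.]
0.5 [48.  0. 59.]
0.6 [37.  0. 42.]
0.7 [25.  0. 26.]
0.8 [12.  0. 11.]
```

View pics/s22.png

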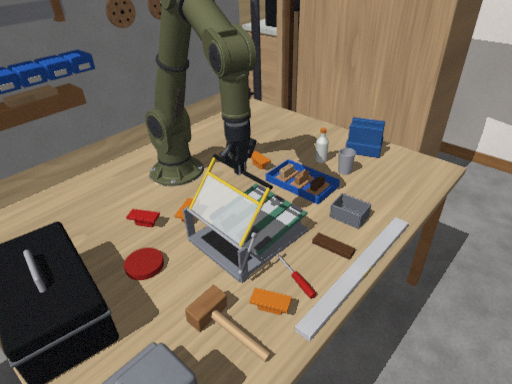

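The hood is following at 0.88 rad. Bring it down the rest of the way, gently at the end.

Emit:
send_rows --commands '[[[12,0,11],[0,0,0],1],[[25,0,26],[0,0,0],1],[[37,0,42],[0,0,0],1],[[48,0,59],[0,0,0],1],[[56,0,77],[0,0,0],1],[[63,0,96],[0,0,0],1],[[68,0,115],[0,0,0],1],[[70,0,128],[0,0,0],1],[[71,0,140],[0,0,0],1],[[72,0,149],[0,0,0],1],[[72,0,154],[0,0,0],1],[[72,0,155],[0,0,0],1]]' --newtons 25

```text
clock: 37.4
ee_pos: [0.5463, -0.0496, 0.1196]
tcp_rot: [-2.288, -2.146, -0.008]
contact_force: [1.2, 5.3, -1.7]
gripper_width: 0.149
```

```bash
python3 arc.py 0 0 .1
```

```text
feeder tcp [0.0002 0.0294 0.1196] F [ 1.2  5.3 -1.7] [ 0.85 -0.24 -0.03] w 0.149
angle 0.0024584309568408346 radius 0.1994503521744017
0.0 [1. 0. 0.]
```

Emit:
send_rows --commands '[[[0,0,2],[0,0,0],1],[[0,0,3],[0,0,0],1],[[0,0,3],[0,0,0],0],[[0,0,3],[0,0,0],0],[[0,0,3],[0,0,0],0],[[0,0,3],[0,0,0],0],[[0,0,-20],[0,0,0],0],[[0,0,-60],[0,0,0],0],[[0,0,-110],[0,0,0],0],[[0,0,-160],[0,0,0],0],[[0,0,-210],[0,0,0],0],[[0,0,-210],[0,0,0],0]]'

```text
clock: 38.6
ee_pos: [0.5485, -0.0522, 0.3369]
tcp_rot: [2.289, 2.145, 0.021]
contact_force: [0.3, 0.0, -0.6]
gripper_width: 0.501
```

```bash
python3 - <<'E'
from h import *
s=sense(); im,d=snap('wrist','w23'); wdraw(im,s,'w23o.png'); P=w2f(wcloud(d,s)); i=im.astype(int)
m=(abs(P[...,0])<.12)&(abs(P[...,1]-.03)<.03)&(P[...,2]>.115)&(P[...,2]<.16)&(i.sum(2)<130); q=P[m]; print('bar',len(q),np.median(q,0).round(4))
P=w2f(wcloud(d,s)); 
E
python3 -c "
from h import *
snap('scene','s23'); snap('top','t23')"
```

```text
bar 428 [-0.0895  0.0321  0.1358]
```

View pics/w23o.png

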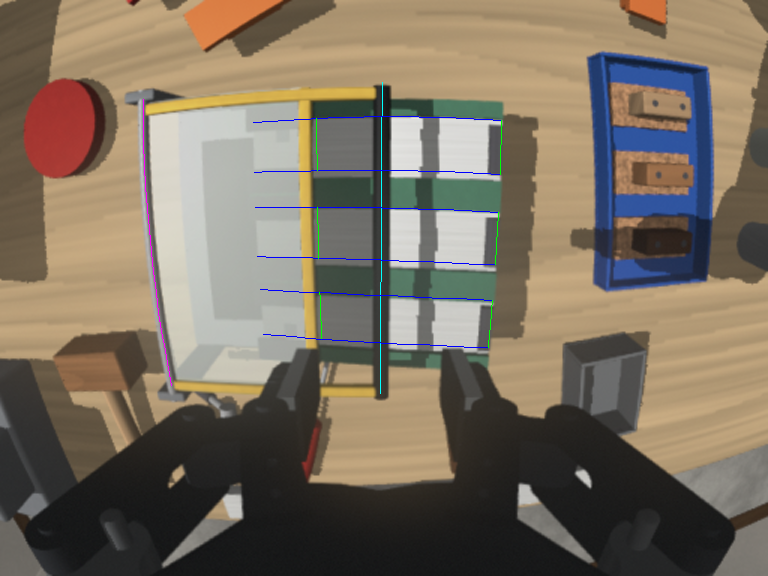

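View pics/s23.png

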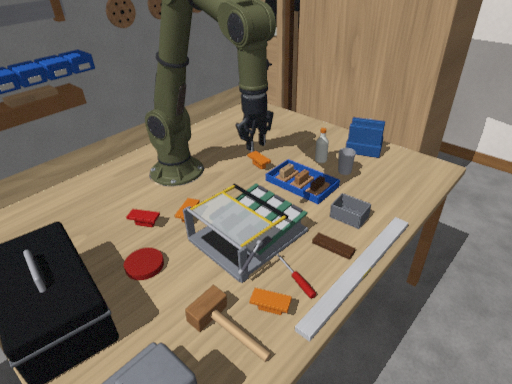

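```bash
python3 - <<'E'
from h import *
a=cv2.imread('pics/top0.png').astype(int); b=cv2.imread('pics/t23.png').astype(int)
D=np.abs(a-b).max(2)
pts={n:None for n in ['glue','screwdriver','discs','screwbin','mallet','tin','offcut']}
for n,(u,v) in dict(glue=(95,210),screwdriver=(305,113),discs=(391,240),screwbin=(192,117),mallet=(388,145),tin=(103,165),offcut=(247,108),orange1=(348,108),orange2=(312,265),red=(357,298),orange3=(166,274)).items():
    print(n,(D[v-22:v+22,u-22:u+22]>60).sum())
a=cv2.imread('pics/scene0.png').astype(int); b=cv2.imread('pics/s23.png').astype(int); D=(np.abs(a-b).max(2)>60)
cv2.imwrite('pics/diff.png',(D*255).astype(np.uint8))
im,d=capture('wrist'); s=sense(); P=wcloud(d,s)
for x in (.414,.492,.570):
    m=(abs(P[...,2]-.053)<.006)&(abs(P[...,0]-x)<.035)&(abs(P[...,1]-.278)<.08); q=P[m]; print(m.sum(),q.mean(0).round(4))
E
```

```text
glue 940
screwdriver 1481
discs 0
screwbin 0
mallet 0
tin 500
offcut 0
orange1 233
orange2 852
red 0
orange3 0
509 [0.4143 0.2712 0.0517]
495 [0.4922 0.2739 0.0517]
470 [0.5696 0.2771 0.0516]
```

View pics/diff.png

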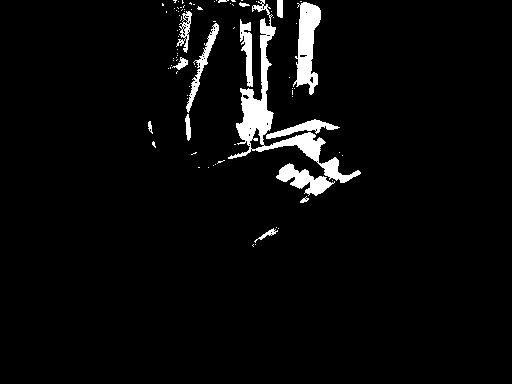

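```bash
python3 -c "
from bench import *
print(close_job())"
```

```text
the job is handed in; nothing more can be done
None
```

I swung the hood open and it stayed there by itself. Then I drew each of the three jammed blocks (pale, mid-brown, dark-brown) about 80 mm up its lane by its ridge, out from under the keeper strips. Each one went flat into the blue tray, ridge up, and I shut the hood again. The job was handed in at about 39 s.

**Hood:** the bar's top measured 135.8 mm, against 136.4 mm at the start. Nothing at the hood showed in the before/after difference of the scene camera.

**Blocks:** all three stand upright in the tray. From straight above, the ridge tops measured about 52.5 mm high, against 53 mm expected. A last oblique reading gave 51.7 mm and places about 5 mm off in y for all three alike. I take that as the viewing angle rather than movement.

**Bystanders:** the scene camera difference showed changes only at the arm, its shadow and the blocks. The top camera did show differences at the glue, tin, screwdriver and two of the orange look-alikes. I put those down to the arm and its shadow, because the scene camera shows none of them moved, but I did not check each one separately.

I saw no knock to a block and no loss of grip during the run.

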